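# Refill the tea canister from the store box and close both

### The arm

A 6-joint arm with a two-finger parallel gripper is mounted at the origin on the work surface. World frame = base frame: x ahead of the robot, y to its left, z up, the work surface at z = 0. Lengths are in m, angles in rad, forces in N, time in s.
With the tool pointing down it reaches from about 0.25 to 0.8 m from the base axis. Payload 3.9 kg.
Tool frame: the origin (TCP) lies between the finger pads; the fingertips stand 19 mm ahead of it and the grasp point (between the pads) is the TCP; x points along the fingers, y is the direction in which the jaws open and shut, and the axes are right-handed (so a half turn about x gives the same grasp; the last joint's range is limited). The gripper opens to 85 mm and grips with 20 to 120 N. Pads are 22 mm wide; open, the fingers measure 114 mm over their backs; the gripper's body (76 mm by 85 mm) begins 54 mm behind the grasp point. The pads swing forward as they close: fully open they stand 13 mm farther back than shut.
Start: joints at [1.344, 0.26, -0.138, 1.173, 0, 1.571], TCP at [0.118, 0.512, 0.229] pointing down, gripper open.
Joint ranges: [-2.78, 2.78], [-0.83, 1.72], [-1.28, 1.37], [-1.9, 2.12], [-1.57, 1.48], [-3.14, 3.14]. Speed limits (rad/s): [2.57, 2.57, 3.14, 3.14, 3.14, 3.14].

### API

Orientations are given as a rotation vector (axis times angle).
In Python, from rig import robot gives the robot as it stands. The module is installed in compiled form; this text tells all that it offers.
- The arm moves only by the tool play_rows, never from a script. Its argument "series" is text: rows parted by semicolons, each of 7 numbers parted by spaces: the turn, a rotation vector about the tool's x, y, z in degrees, then the shift along the tool's x, y, z in cm, then the opening, from 0 (shut) to 1 (fully open). A call has 1 to 5 rows; each row is the pose to reach, as a shift and turn from the pose commanded when the call began, along the tool's axes at that moment; what a row does not reach only later rows make up. A row lasts 1/10 s, in which the tool goes at most 50 mm and 8.59 degrees, less where a joint would pass 70% of its speed; a pose out of reach is approached as far as the arm can. A call with a gripper value outside its range is refused whole. The fingers move at their own pace and stop on an object; "force" is the grip in N (left out, the last holds). Time passes only in rows, so rows that repeat a pose let the fingers close. It gives the time, the measured TCP pose, the force and the opening at its end, in the units of the state.
- robot.get_obs(): the state, without advancing time (a new reading comes with each control period).
- robot.grab_frame(name): name is "scene" or "top" or "wrist"; returns a dict with "img" (420x560x3 uint8, blue, green, red), "range_z" (420x560 float32, m along the optical axis (not along the pixel's ray), 0 where there is no reading), "camera_matrix" (3x3 intrinsics, pixels), "R" (3x3) and "t" (3): a world point X has camera coordinates R X + t; the wrist camera has in their place "hand_eye" (4x4, takes a point from camera to tool coordinates, whose origin is the TCP and whose axes are the tool frame's). Camera axes: x right, y down, z forward; pixel columns grow to the right and rows downward; lengths in m; the calibration is good to about 2 mm. A picture is of the moment at which its call begins: read the wrist's pose just before it.
- robot.finish_job(): hands the job in, once; it reports no verdict.
Trained networks look in a picture, given as the dict that the camera call returned (one of the last four; its "shot" number tells which), for a name from the list of things; names that differ only in an ending like _2 or _b are one class to them, and where a whole thing is asked for, a point or a joint stands for the part that bears it (a point fixed in the world has none). Each returns a list of dicts, best first, with "p" (0 to 1); they miss things now and then, are a little off and sometimes report something else, mostly with a low value. They report only what shows in the picture. A call takes as long as a camera call.
- robot.find_in(target, picture): "position" ([x, y, z] in m, in the coordinates of the camera as it stood for that picture, good to about 4 mm: the middle of the surface that is visible of it).
- robot.regions_of(target, picture): "pixels" (420x560 bool, what is visible of it).
The state is a dict: "clock": time; "joint_positions": joint angles; "qvel": joint speeds; "tau": joint torques, N m; "tool_pos": TCP position; "eef_rot": TCP orientation; "wrist_force": force on the tool from outside, world axes, zero at the start; "wrist_torque": the same for the moment, N m; "width": finger opening in m.
Only numpy, scipy, OpenCV 4.12 (cv2) and the standard library are available. Lean on these libraries where they do the work, as an engineer would, in place of code of your own. Each camera call takes 0.05 s, during which the arm holds its last target.

### The job

Refill the office tea canister: squeeze the two buttons on the store box's lid to free it, lift the lid off, set it aside and move every tea brick from the box into the canister. Then set the canister's lid on, turn it back (anticlockwise) until it drops into the thread and screw it forward fully home. Also put the store box's lid back on so that both its bolts spring out and hold it, and leave the vacuum jug and the mug where they stand.

Things in the scene. Friction and masses are not known exactly. Their poses are not given: they have to be found in the camera images.
- mat: round cork mat 164 mm wide, 4 mm thick, fixed; origin under its centre. In its middle stands the tea canister, heavy and immovable: a white tin 130 mm in diameter whose top, from 126 mm above the desk, is a bare metal neck 100 mm wide. The axes are the mat's: how the canister and its thread are turned on it is NOT told and differs from start to start
- mouth (a point): centre of the canister's round mouth, level with its rim, 154 mm above the desk; z up, x and y as the mat's. The mouth is 92 mm wide; the canister is 145 mm deep inside and widens below the neck
- thread_top (a point): point on the canister's axis level with the top of its thread, 4 mm below the rim: coarse right-hand thread, four starts 90 degrees apart. The lid's four lugs first ride on its level top. Turned back (anticlockwise from above), by at most 90 degrees, they meet notches 26 degrees wide: there the lid, if free, drops 8.5 mm, and a rib stops further turning back
- thread_end (a point): point on the canister's axis at the thread's lower end, 16.7 mm below the rim. After the drop, 55 to 80 degrees clockwise to a stop bring the lid 4 mm further down, home. A lid turned clockwise while still riding on top is stopped by the same ribs; only turning back helps
- screw_lid_bar (a point): the canister's screw lid, starting right way up on the desk. Wooden bar grip on top, 70 x 16 mm, 36 mm tall, along the lid's x: grip its 16 mm width. This point is on the lid's axis, 16 mm below the bar's top; z up. Its height above mouth: 37.5 mm when the lugs ride on top of the thread (41.5 mm on the ribs' tops), 29 mm when dropped in, 25 mm when screwed home
- screw_lid: the same screw lid: metal, 125 mm in diameter, 61 mm high in all, 0.2 to 0.32 kg, four lugs inside its skirt (at 45, 135.. degrees from its x). The origin is the centre of the skirt's lower edge, 45.3 mm below the bar's point and 25.3 mm below its flat top. It has 2 mm play all round on the neck
- store_rim (a point): the store box: white rigid box 120 x 250 mm (x, y) and 70 mm high, walls 5 mm, inner floor 4 mm above the desk, fixed. This point is the centre of its open top, at the height of the rim; z up, its long side along y. The desk between this box and the canister, from where the screw lid starts to 0.8 m ahead of the robot, is clear of other things
- store_lid_grip (a point): grip of the store box's grey lid: a raised block in the middle of its top with a black button on either side (its +y and -y), each 36 mm wide, 28 mm tall, 60 mm over both faces, 46 mm when both are fully in. This point is midway between the buttons at their mid-height, 22 mm above the lid's flat top, 28 mm above the rim when the lid is on the box; z up
- store_lid: the same lid: 124 x 254 mm (x, y), 60 mm high in all, 0.34 kg. Below is a plug 105 x 235 x 16 mm, 2.5 mm play all round in the box. The origin is the centre of the plug's underside, 44 mm below the grip's point: the lid stands on it when laid on the desk, and is 16 mm below the rim when on the box. It fits either way round
- button_left (a joint): button on the lid's +y side: 0 out, 0.007 m fully pressed (3 N at first, 7 N at the end). It moves a bolt that stands 6 mm out of the plug's end and catches in a window in the box's end wall; pressed, the bolt is drawn in. Squeeze both buttons, lift the lid by the same grip; to refit, hold them in while lowering, then let go
- button_right (a joint): the same for the button on the lid's -y side
- brick_a_mid (a point): tea brick: a plain paper-wrapped block of pressed tea, 66 x 24 x 32 mm (x, y, z), 0.06 to 0.12 kg. This point is its centre. It starts in the store box, standing on its 66 x 24 mm side (z up) with its 66 mm length across the box (along the box's x), about 25 mm or more from its neighbours and from the end walls; None if absent
- brick_b_mid (a point): another tea brick, the same; None if absent
- brick_c_mid (a point): another tea brick, the same; None if absent
- brick_d_mid (a point): another tea brick, the same; None if absent
- jug: bystander: dark red vacuum jug with black handle and top, 120 mm wide, 240 mm tall; origin under its centre
- mug: bystander: white mug, 82 mm wide, 95 mm tall; origin under its centre

How it is judged:
On the way, in this order (a step that is already met when the one before it is completed fails the run):
1. the store box's lid is off the box ((z of store_lid_grip in the frame of store_rim above 0.05 m or horizontal distance between store_lid_grip and store_rim above 0.15 m)), for 0.2 s.
2. every tea brick is in the canister (horizontal distance between each of brick_a_mid, brick_b_mid, brick_c_mid, brick_d_mid and mouth below 0.06 m and z of each of brick_a_mid, brick_b_mid, brick_c_mid, brick_d_mid in the frame of mouth below -0.02 m), for 0.3 s.
3. the canister's lid has dropped into the thread (horizontal distance between screw_lid_bar and mouth below 0.005 m and angle between screw_lid_bar's own z axis and vertical below 0.06 rad and z of screw_lid_bar in the frame of mouth below 0.0315 m), for 0.2 s.
4. the canister's lid is screwed home (horizontal distance between screw_lid_bar and mouth below 0.005 m and angle between screw_lid_bar's own z axis and vertical below 0.06 rad and z of screw_lid_bar in the frame of mouth below 0.026 m), for 0.2 s.
At the end, for the whole second after the job is handed in: all bricks in the canister, 20 mm or more below the rim; screw lid level, within 5 mm of the axis and 1 mm of its lowest place; store lid on its box within 6 mm, 0.06 rad and 2 mm of height, both buttons within 2 mm of fully out; lids at rest (all of step 2 and all of step 4 and horizontal distance between store_lid_grip and store_rim below 0.006 m and z of store_lid_grip in the frame of store_rim below 0.03 m and angle between store_lid_grip's own z axis and vertical below 0.04 rad and value of joint each of button_left, button_right below 0.002 m and angle between the y axis of store_lid_grip and the y axis of store_rim, either way round below 0.06 rad and linear speed of each of screw_lid, store_lid below 0.02 m/s); the robot touches nothing.
It fails at once if the jug or the mug is knocked over (angle between any of jug, mug's own z axis and vertical above 0.5 rad).
It fails at once if the jug or the mug is pushed more than 5 cm (distance of any of jug, mug from where it was at the start of the episode above 0.05 m).
Of brick_a, brick_b, brick_c, brick_d only 2 to 4 are there at a start; the rules pass over those that are not, and their reading is None.
At some moment in a run one of screw_lid may be knocked a few centimetres aside while the robot is not near it.
Once in a run the grip may slacken for a moment while it holds something.
It also fails if it takes over 210 s, if anything falls off the work surface, if the arm or the gripper's body presses on something with over 40 N, if the wrist force passes 120 N, or if a joint passes its speed limit or range.

## Working session

There is one attempt and no reset: what is moved stays moved. The work goes in short steps, Python scripts to look and compute and a tool call to move; the robot and the scene stay as the last step left them, time stands still between calls to the robot, and variables do not carry over. Pictures are saved under pics/ and viewed, and the job is handed in when it is done.

Besides the shell and the picture viewer there is one more tool, called after "Request:" in YAML: its name, and indented under it one key for each argument. play_rows: Moves the arm, as the interface text tells. Its arguments: {"type":"object","properties":{"series":{"type":"string"},"force":{"type":"number"}},"required":["series"]}

```bash
mkdir -p pics
cat > h.py <<'E'
import numpy as np, cv2
from scipy.spatial.transform import Rotation as R
from rig import robot
def T_tool():
    o=robot.get_obs(); M=np.eye(4); M[:3,:3]=R.from_rotvec(o['eef_rot']).as_matrix(); M[:3,3]=o['tool_pos']; return M
def grab(n):
    T=T_tool(); f=robot.grab_frame(n)
    if n=='wrist': C=T@np.array(f['hand_eye'])
    else:
        C=np.eye(4); Rr=np.array(f['R']); C[:3,:3]=Rr.T; C[:3,3]=-Rr.T@np.array(f['t'])
    return f,C
def cloud(f,C):
    z=f['range_z']; K=np.array(f['camera_matrix']); v,u=np.mgrid[:z.shape[0],:z.shape[1]]
    P=np.stack([(u-K[0,2])/K[0,0]*z,(v-K[1,2])/K[1,1]*z,z],-1)
    W=P@C[:3,:3].T+C[:3,3]; W[z<=0]=np.nan; return W
def find(n,f,C,k=4):
    r=robot.find_in(n,f)
    for d in r[:k]:
        p=C[:3,:3]@np.array(d['position'])+C[:3,3]; print(n,round(d['p'],2),p.round(4))
    return r
def st():
    o=robot.get_obs(); M=R.from_rotvec(o['eef_rot']).as_matrix()
    print('t',round(o['clock'],2),'p',np.round(o['tool_pos'],4),'x',M[:,0].round(3),'y',M[:,1].round(3),'F',np.round(o['wrist_force'],1),'M',np.round(o['wrist_torque'],2),'w',round(o['width'],4),'q',np.round(o['joint_positions'],2))
E
python3 - <<'E'
from h import *
st()
for n in ['scene','top','wrist']:
    f,C=grab(n); cv2.imwrite(f'pics/a_{n}.png',f['img']); print(n,C.round(3).tolist(), np.array(f['camera_matrix']).round(1).tolist())
    if n!='wrist':
        for k in ['mat','screw_lid_bar','screw_lid','store_lid_grip','store_lid','store_rim','jug','mug','mouth']:
            try: find(k,f,C,2)
            except Exception as e: print(k,e)
E
```

```text
t 0.0 p [0.1179 0.5109 0.2281] x [-0.    -0.002 -1.   ] y [ 0.225  0.974 -0.002] F [ 0.6 -0.2 -0.3] M [-0.01 -0.04  0.04] w 0.0853 q [ 1.34  0.26 -0.14  1.17 -0.    1.57]
scene [[0.521, 0.529, -0.67, 1.262], [0.853, -0.323, 0.409, -0.467], [-0.0, -0.785, -0.619, 0.835], [0.0, 0.0, 0.0, 1.0]] [[485.3, 0.0, 277.7], [0.0, 485.3, 211.4], [0.0, 0.0, 1.0]]
mat 0.74 [ 0.6612 -0.3167  0.0026]
screw_lid_bar 0.63 [0.6398 0.1554 0.0333]
screw_lid_bar 0.32 [ 0.3955 -0.328   0.0586]
screw_lid 0.76 [ 0.4816 -0.0858  0.0286]
screw_lid 0.27 [0.5983 0.1902 0.0746]
store_lid_grip 0.83 [0.598  0.1881 0.0764]
store_lid 0.71 [0.5922 0.1895 0.076 ]
store_rim 0.6 [0.6407 0.1568 0.0325]
store_rim 0.3 [ 0.6593 -0.3157  0.0049]
jug 0.61 [0.422  0.3536 0.132 ]
jug 0.53 [ 0.6592 -0.3153  0.002 ]
mug 0.61 [ 0.3954 -0.329   0.0574]
mouth 0.97 [ 0.6589 -0.3138  0.0064]
top [[-0.002, -0.998, 0.069, 0.428], [-1.0, 0.002, -0.002, 0.012], [0.002, -0.069, -0.998, 1.343], [0.0, 0.0, 0.0, 1.0]] [[459.8, 0.0, 284.1], [0.0, 459.8, 214.5], [0.0, 0.0, 1.0]]
mat 0.71 [ 0.5688 -0.2509  0.0011]
screw_lid_bar 0.65 [ 0.4597 -0.0776  0.0261]
screw_lid 0.67 [ 0.4572 -0.0744  0.0236]
store_lid_grip 0.63 [0.5788 0.2077 0.0746]
store_lid 0.8 [0.5818 0.2089 0.0802]
jug 0.8 [0.3896 0.3521 0.1875]
jug 0.38 [ 0.5709 -0.2509  0.0031]
mug 0.68 [ 0.3678 -0.3396  0.0305]
mouth 0.66 [ 0.5762 -0.2554  0.0046]
wrist [[0.225, 0.94, 0.258, 0.053], [0.974, -0.217, -0.06, 0.526], [-0.001, 0.265, -0.964, 0.374], [0.0, 0.0, 0.0, 1.0]] [[339.7, 0.0, 279.7], [0.0, 339.7, 211.3], [0.0, 0.0, 1.0]]
```

View pics/a_scene.png

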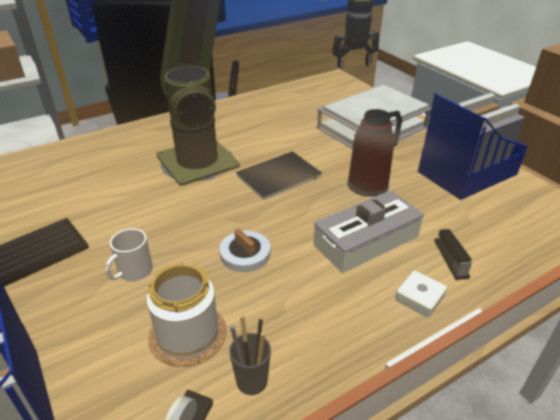

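View pics/a_top.png

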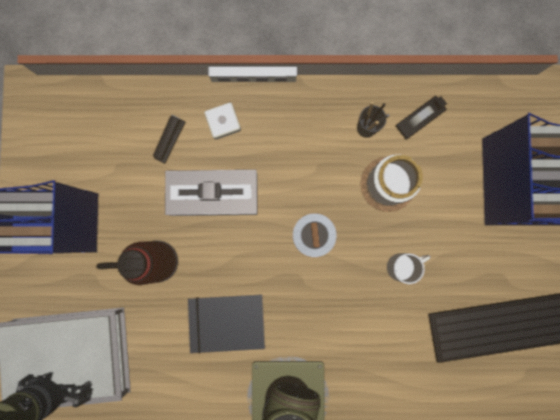

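View pics/a_wrist.png

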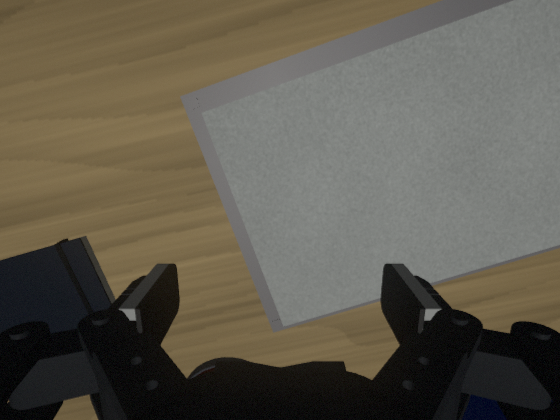

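```bash
cat > fit.py <<'E'
from h import *
def circ(P):
    from scipy.optimize import least_squares
    c0=np.append(P.mean(0),0.05)
    r=least_squares(lambda c:np.hypot(P[:,0]-c[0],P[:,1]-c[1])-c[2],c0,loss='soft_l1',f_scale=0.002); return r.x
E
python3 - <<'E'
from fit import *
for n in ['top','scene']:
    f,C=grab(n); W=cloud(f,C).reshape(-1,3); W=W[~np.isnan(W).any(1)]
    X,Y,Z=W.T
    d=(abs(X-.6)<.08)&(abs(Y-.05)<.03); print(n,'desk z',np.median(Z[d]))
    m=(Z>.147)&(Z<.162)&(abs(X-.6)<.12)&(abs(Y+.26)<.12)
    print(n,'rim',m.sum(),circ(W[m,:2]),np.median(Z[m]))
    m=(Z>.068)&(Z<.086)&(abs(X-.58)<.12)&(abs(Y-.2)<.2)
    r=cv2.minAreaRect(W[m,:2].astype(np.float32)*1000); print('lid top',m.sum(),r,np.median(Z[m]))
    m=(Z>.09)&(Z<.125)&(abs(X-.58)<.12)&(abs(Y-.2)<.1)
    r=cv2.minAreaRect(W[m,:2].astype(np.float32)*1000); print('grip',m.sum(),r,np.percentile(Z[m],95))
    m=(Z>.018)&(Z<.035)&(abs(X-.47)<.1)&(abs(Y+.07)<.1)
    print('slid',m.sum(),cv2.minEnclosingCircle(W[m,:2].astype(np.float32)*1000),np.median(Z[m]), 'c',W[m].mean(0))
    m=(Z>.045)&(Z<.075)&(abs(X-.47)<.1)&(abs(Y+.07)<.1)
    r=cv2.minAreaRect(W[m,:2].astype(np.float32)*1000); print('bar',m.sum(),r,np.median(Z[m]))
E
```

```text
top desk z -0.0002993593634680325
top rim 434 [ 0.6111917  -0.29568672  0.05043722] 0.15192666808791067
lid top 3624 ((580.1646728515625, 213.17160034179688), (253.11817932128906, 124.07720184326172), 89.90714263916016) 0.07591178098006623
grip 423 ((580.4482421875, 211.18020629882812), (50.70170593261719, 60.69347381591797), 0.7140213847160339) 0.11634084559592246
slid 1323 ((461.5850830078125, -77.90438079833984), 62.27052688598633) 0.02595710461536327 c [ 0.46140172 -0.07752466  0.02600381]
bar 145 ((461.6768493652344, -77.94962310791016), (69.3112564086914, 16.287452697753906), 6.314002990722656) 0.060653036266133054
scene desk z -4.151102358668224e-05
scene rim 792 [ 0.61459254 -0.29527316  0.04985257] 0.15112185647921822
lid top 2886 ((581.0438232421875, 213.54922485351562), (129.34896850585938, 256.8565368652344), 0.7236664891242981) 0.07624632467278963
grip 496 ((581.5040283203125, 212.12799072265625), (53.019622802734375, 62.01520538330078), 1.5915535688400269) 0.11537750072005629
slid 1198 ((463.0204162597656, -76.26565551757812), 64.07904815673828) 0.02560104775208255 c [ 0.47336591 -0.08155614  0.02554292]
bar 205 ((462.91107177734375, -77.51404571533203), (73.64361572265625, 18.024211883544922), 6.896765232086182) 0.05894241881534268
```

```bash
cat > go.py <<'E'
import sys
from h import *
def goal(p,yaw=0.):
    # yaw: deg, angle of tool y from world +y (ccw seen from above)
    st(); T=T_tool(); a=np.radians(yaw); y=np.array([-np.sin(a),np.cos(a),0]); x=np.array([0,0,-1.]); z=np.cross(x,y)
    G=np.stack([x,y,z],1); rv=np.degrees(R.from_matrix(T[:3,:3].T@G).as_rotvec()); d=T[:3,:3].T@(np.array(p)-T[:3,3])*100
    print('ROW %.1f %.1f %.1f %.2f %.2f %.2f'%(*rv,*d))
if __name__=='__main__':
    a=list(map(float,sys.argv[1:])); goal(a[:3],a[3] if len(a)>3 else 0)
E
python3 go.py 0.118 0.512 0.36 0
```

```text
t 1.15 p [0.1181 0.5115 0.2289] x [ 0. -0. -1.] y [ 0.225  0.974 -0.   ] F [-0.7  0.1  0.2] M [ 0.03 -0.01  0.03] w 0.0854 q [ 1.34  0.26 -0.14  1.17 -0.    1.57]
ROW -13.0 0.0 0.0 -13.11 0.04 -0.02
```

Request:
play_rows:
  series: "-13 0 0 -13 0 0 1;-13 0 0 -13 0 0 1;-13 0 0 -13 0 0 1"
  force: 30

```text
clock: 1.45
tool_pos: [0.1182, 0.512, 0.3624]
eef_rot: [0.002, 1.57, 0.004]
wrist_force: [-0.2, 1.6, 0.1]
width: 0.0852
```

```bash
python3 go.py 0.47 0.19 0.34 0
```

```text
t 1.45 p [0.1182 0.512  0.3624] x [ 0.001  0.004 -1.   ] y [-0.001  1.     0.004] F [-0.2  1.6  0.1] M [ 0.02 -0.07  0.04] w 0.0852 q [1.34 0.24 0.18 1.51 0.   1.34]
ROW 0.1 0.0 -0.2 2.15 -32.26 35.14
```

Request:
play_rows:
  series: "0 0 0 2 -15 15 1;0 0 0 2 -32 35 1;0 0 0 2 -32 35 1;0 0 0 4 -30 46 1;0 0 0 6 -30 46 1"

```text
clock: 1.95
tool_pos: [0.3153, 0.3593, 0.3406]
eef_rot: [0.001, 1.57, 0.002]
wrist_force: [0.9, 1.5, -0.4]
width: 0.0855
```

Request:
play_rows:
  series: "0 0 0 0 0 0 1;0 0 0 0 0 0 1;0 0 0 0 0 0 1"

```text
clock: 2.25
tool_pos: [0.3133, 0.3609, 0.3401]
eef_rot: [-0.0, 1.571, 0.001]
wrist_force: [-0.7, 0.1, 0.2]
width: 0.0855
```

```bash
python3 go.py 0.58 0.213 0.3 0
```

```text
t 2.25 p [0.3133 0.3609 0.3401] x [-0.  0. -1.] y [-0.001  1.     0.   ] F [-0.7  0.1  0.2] M [-0.01  0.04  0.  ] w 0.0855 q [0.86 0.15 0.01 1.43 0.   0.85]
ROW 0.0 -0.0 -0.0 3.99 -14.82 26.66
```

Request:
play_rows:
  series: "0 0 0 0 -14.8 26.7 1;0 0 0 0 -14.8 26.7 1;0 0 0 2 -14.8 26.7 1;0 0 0 4 -14.8 26.7 1;0 0 0 4 -14.8 26.7 1"

```text
clock: 2.75
tool_pos: [0.531, 0.2418, 0.3134]
eef_rot: [-0.002, 1.57, 0.004]
wrist_force: [0.4, 0.9, 1.0]
width: 0.0853
```

```bash
python3 go.py 0.58 0.213 0.3 0
```

```text
t 2.75 p [0.531  0.2418 0.3134] x [ 0.001  0.001 -1.   ] y [-0.004  1.     0.001] F [0.4 0.9 1. ] M [ 0.07 -0.07 -0.03] w 0.0853 q [0.43 0.35 0.2  1.43 0.   0.42]
ROW 0.2 0.1 -0.1 1.34 -2.90 4.89
```

Request:
play_rows:
  series: "0 0 0 1.4 -2.9 4.9 1;0 0 0 1.4 -2.9 4.9 1;0 0 0 1.4 -2.9 4.9 1;0 0 0 1.4 -2.9 4.9 1"

```text
clock: 3.15
tool_pos: [0.578, 0.2134, 0.2995]
eef_rot: [-0.002, 1.571, 0.002]
wrist_force: [0.1, 0.3, -0.4]
width: 0.0855
```

Run:
```python
from fit import *
st()
f,C=grab('wrist'); cv2.imwrite('pics/b.png',f['img']); find('store_lid_grip',f,C,2); find('store_lid',f,C,2)
W=cloud(f,C).reshape(-1,3); W=W[~np.isnan(W).any(1)]
X,Y,Z=W.T
m=(Z>.068)&(Z<.082)&(abs(X-.58)<.12)&(abs(Y-.2)<.2)
r=cv2.minAreaRect(W[m,:2].astype(np.float32)*1000); print('lid top',m.sum(),r,np.median(Z[m]))
m=(Z>.085)&(Z<.125)&(abs(X-.58)<.12)&(abs(Y-.2)<.1)
r=cv2.minAreaRect(W[m,:2].astype(np.float32)*1000); print('grip',m.sum(),r,np.percentile(Z[m],95))
```

```text
t 3.15 p [0.578  0.2134 0.2995] x [-0.001  0.001 -1.   ] y [-0.002  1.     0.001] F [ 0.1  0.3 -0.4] M [-0.   -0.02 -0.03] w 0.0855 q [0.35 0.41 0.27 1.43 0.   0.35]
store_lid 0.7 [0.5724 0.2091 0.0757]
lid top 22509 ((580.6231689453125, 212.57534790039062), (125.0487289428711, 254.3749542236328), 0.4594371020793915) 0.07652641880550576
grip 2959 ((580.8265991210938, 212.62277221679688), (50.54555892944336, 61.566123962402344), 0.14669714868068695) 0.11507160024903894
```

View pics/b.png

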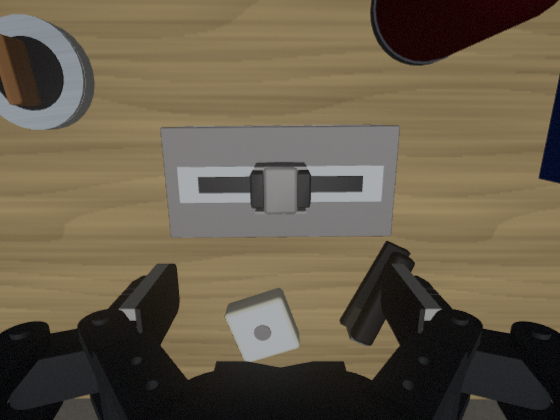

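Request:
play_rows:
  series: "0 0 0 8 -0.08 0.28 1;0 0 0 14 -0.08 0.28 1;0 0 0 18 -0.08 0.28 1;0 0 0 18 -0.08 0.28 1;0 0 0 18 -0.08 0.28 1"
  force: 40

```text
clock: 3.8
tool_pos: [0.5774, 0.2104, 0.1149]
eef_rot: [-0.004, 1.58, -0.001]
wrist_force: [0.0, 1.0, 0.3]
width: 0.0853
```

```bash
python3 go.py 0.5808 0.2126 0.099 0
```

```text
t 3.8 p [0.5774 0.2104 0.1149] x [-0.009 -0.003 -1.   ] y [-0.002  1.    -0.003] F [0.  1.  0.3] M [-0.02  0.05  0.04] w 0.0853 q [ 0.35  0.48 -0.1   1.    0.    0.35]
ROW 0.1 -0.5 0.2 1.59 0.23 0.36
```

Request:
play_rows:
  series: "0 0 0 0 0 0 1;0 0 0 0 0 0 1"

```text
clock: 4.0
tool_pos: [0.5838, 0.212, 0.1221]
eef_rot: [0.001, 1.566, 0.002]
wrist_force: [0.7, -0.1, 0.1]
width: 0.0857
```

```bash
python3 go.py 0.5808 0.2126 0.099 0
```

```text
t 4.0 p [0.5838 0.212  0.1221] x [ 0.005  0.002 -1.   ] y [-0.001  1.     0.002] F [ 0.7 -0.1  0.1] M [ 0.03 -0.01 -0.02] w 0.0857 q [ 0.35  0.48 -0.09  1.    0.    0.35]
ROW 0.0 0.3 -0.1 2.31 0.06 -0.31
```

Request:
play_rows:
  series: "0 0 0 0.8 0 0 1;0 0 0 1.5 0 0 1;0 0 0 2.05 0 0 1;0 0 0 2.05 0 0 1;0 0 0 2.05 0 0 1"

```text
clock: 4.5
tool_pos: [0.5819, 0.2107, 0.0983]
eef_rot: [-0.0, 1.571, -0.0]
wrist_force: [-0.3, -0.0, -0.5]
width: 0.0855
```

```bash
python3 go.py 0.5808 0.2126 0.099 0
```

```text
t 4.5 p [0.5819 0.2107 0.0983] x [-0.001 -0.    -1.   ] y [ 0.  1. -0.] F [-0.3 -0.  -0.5] M [-0.04  0.   -0.01] w 0.0855 q [ 0.35  0.5  -0.12  0.95  0.    0.35]
ROW -0.0 -0.0 0.0 -0.07 0.19 -0.11
```

Request:
play_rows:
  series: "0 0 0 0 0.15 -0.1 1;0 0 0 0 0.15 -0.1 0;0 0 0 0 0.15 -0.1 0;0 0 0 0 0.15 -0.1 0;0 0 0 0 0.15 -0.1 0"
  force: 45

```text
clock: 5.0
tool_pos: [0.5819, 0.2132, 0.1004]
eef_rot: [0.001, 1.568, 0.002]
wrist_force: [-2.6, 1.3, 7.5]
width: 0.0433
```

Request:
play_rows:
  series: "0 0 0 0 0 0 0;0 0 0 0 0 0 0;0 0 0 0 0 0 0"

```text
clock: 5.3
tool_pos: [0.5819, 0.2132, 0.1004]
eef_rot: [0.001, 1.568, 0.002]
wrist_force: [-1.4, 1.7, 7.4]
width: 0.0428
```

```bash
python3 go.py 0.5808 0.2126 0.099 0
```

```text
t 5.3 p [0.5819 0.2132 0.1004] x [ 0.002  0.002 -1.   ] y [-0.001  1.     0.002] F [-1.4  1.7  7.4] M [0.28 0.34 0.07] w 0.0428 q [ 0.35  0.49 -0.12  0.95  0.    0.35]
ROW 0.0 0.1 -0.1 0.14 -0.06 -0.11
```

Request:
play_rows:
  series: "0 0 0 -1 0 0 0;0 0 0 -2.5 0 0 0;0 0 0 -5 0 0 0;0 0 0 -8 0 0 0;0 0 0 -8 0 0 0"

```text
clock: 5.8
tool_pos: [0.5835, 0.213, 0.1827]
eef_rot: [0.002, 1.564, 0.002]
wrist_force: [0.3, 0.0, -3.0]
width: 0.0429
```

```bash
python3 go.py 0.66 -0.03 0.18 0
python3 - <<'E'
from h import *
f,C=grab('scene'); cv2.imwrite('pics/c.png',f['img'])
E
```

```text
t 5.8 p [0.5835 0.213  0.1827] x [ 0.007  0.002 -1.   ] y [0.    1.    0.002] F [ 0.3  0.  -3. ] M [ 0.02 -0.15  0.  ] w 0.0429 q [ 0.35  0.44  0.01  1.14 -0.    0.35]
ROW -0.0 0.4 -0.1 0.27 -24.30 7.65
```

View pics/c.png

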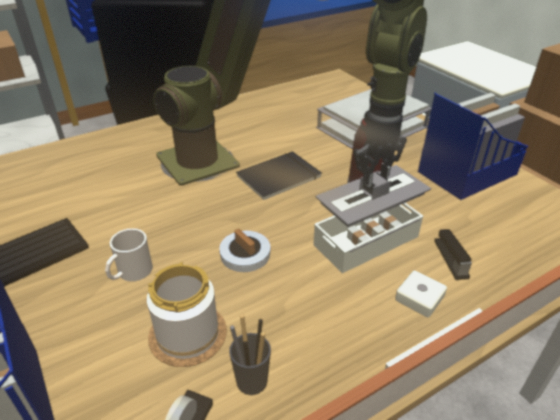

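Request:
play_rows:
  series: "0 0 0 0 -4 1 0;0 0 0 0 -9 3 0;0 0 0 0 -14 5 0;0 0 0 0 -19 6.5 0;0 0 0 0 -22 7.6 0"

```text
clock: 6.35
tool_pos: [0.6561, -0.0104, 0.1761]
eef_rot: [0.0, 1.575, -0.001]
wrist_force: [1.2, 0.4, -2.7]
width: 0.0424
```

Request:
play_rows:
  series: "0 0 0 0 -1 0 0;0 0 0 4 -2 0 0;0 0 0 7.5 -2.3 0 0;0 0 0 10.5 -2.3 0 0;0 0 0 11.5 -2.3 0 0"

```text
clock: 6.85
tool_pos: [0.6577, -0.0352, 0.0678]
eef_rot: [-0.004, 1.567, -0.009]
wrist_force: [-18.5, -11.6, 72.2]
width: 0.0429
```

```bash
python3 go.py 0.66 -0.03 0.046 0
```

```text
t 6.85 p [ 0.6577 -0.0352  0.0678] x [ 0.004 -0.009 -1.   ] y [ 0.003  1.    -0.009] F [-18.5 -11.6  72.2] M [-1.53  4.08 -0.02] w 0.0429 q [-0.05  0.58 -0.06  0.93 -0.01 -0.05]
ROW -0.2 0.2 0.5 2.18 0.54 0.22
```

Request:
play_rows:
  series: "0 0 0 -3 0 0 0;0 0 0 -3 0 0 0;0 0 0 -3 0 0 0"

```text
clock: 7.15
tool_pos: [0.6574, -0.0307, 0.0933]
eef_rot: [0.0, 1.57, -0.0]
wrist_force: [2.9, -3.7, 3.7]
width: 0.0428
```

Run:
```python
from h import *
st()
f,C=grab('scene'); cv2.imwrite('pics/d.png',f['img'])
f,C=grab('wrist'); cv2.imwrite('pics/d2.png',f['img'])
```

```text
t 7.15 p [ 0.6574 -0.0307  0.0933] x [ 0.001 -0.    -1.   ] y [ 0.  1. -0.] F [ 2.9 -3.7  3.7] M [-0.08 -0.39 -0.23] w 0.0428 q [-0.05  0.56 -0.02  0.99 -0.   -0.05]
```

View pics/d.png

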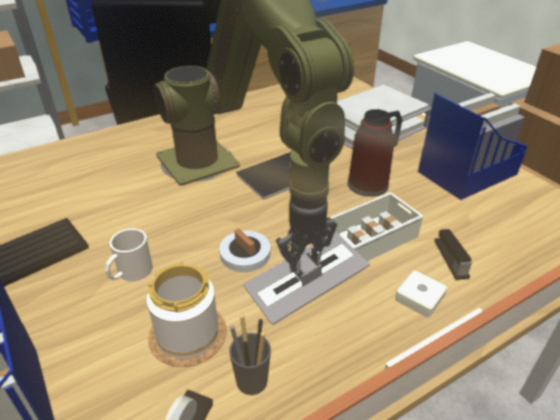

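View pics/d2.png

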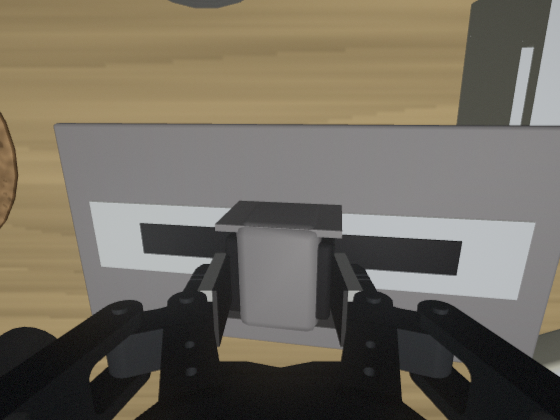

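Request:
play_rows:
  series: "0 0 0 0 -1 0 0;0 0 0 0 -2.4 0 0;0 0 0 0 -2.4 0 0;0 0 0 0 -2.4 0 0"

```text
clock: 7.65
tool_pos: [0.6558, -0.0552, 0.0921]
eef_rot: [0.001, 1.574, -0.0]
wrist_force: [0.1, 0.4, -3.1]
width: 0.0427
```

```bash
cat > lidpose.py <<'E'
from fit import *
def plane(P):
    c=np.median(P,0); 
    for _ in range(4):
        u,s,v=np.linalg.svd(P-P.mean(0),full_matrices=False); n=v[2]*np.sign(v[2][2]); d=(P-P.mean(0))@n; P=P[abs(d)<max(.002,2*d.std())]
    return n,P.mean(0),P
if __name__=='__main__':
    st()
    f,C=grab('wrist'); cv2.imwrite('pics/lp.png',f['img']); r=robot.regions_of('store_lid',f); m=r[0]['pixels']; print(r[0]['p'],m.sum())
    W=cloud(f,C)[m]; W=W[~np.isnan(W).any(1)]
    z=np.median(W[:,2]); W=W[abs(W[:,2]-z)<.012]
    n,c,P=plane(W); print('n',n.round(4),'z',c.round(4),len(P)); print(cv2.minAreaRect(P[:,:2].astype(np.float32)*1000))
E
python3 lidpose.py
```

```text
t 7.65 p [ 0.6558 -0.0552  0.0921] x [-0.003  0.001 -1.   ] y [0.001 1.    0.001] F [ 0.1  0.4 -3.1] M [-0.02  0.01 -0.  ] w 0.0427 q [-0.08  0.57 -0.02  0.99  0.   -0.08]
0.89 90199
n [ 0.0286 -0.1494  0.9884] z [0.6317 0.0099 0.0813] 48655
((653.23486328125, -10.99273681640625), (123.38763427734375, 168.93637084960938), 0.31689223647117615)
```

Request:
play_rows:
  series: "0 0 0 1 0 0 0;0 0 0 2 0 0 0;0 0 0 2.5 0 0 0;0 0 0 2.9 0 0 0;0 0 0 3.1 0 0 0"

```text
clock: 8.25
tool_pos: [0.6566, -0.0545, 0.0619]
eef_rot: [-0.0, 1.572, 0.0]
wrist_force: [-1.9, 0.7, -1.2]
width: 0.0423
```

```bash
python3 go.py 0.66 -0.055 0.046 0
```

```text
t 8.25 p [ 0.6566 -0.0545  0.0619] x [-0.001  0.    -1.   ] y [-0.  1.  0.] F [-1.9  0.7 -1.2] M [-0.09  0.14 -0.09] w 0.0423 q [-0.08  0.59 -0.06  0.92  0.   -0.08]
ROW 0.0 -0.1 -0.0 1.59 -0.05 0.35
```

Just touching. Press down a little so it pivots flat, then release.

Request:
play_rows:
  series: "0 0 0 0.4 0 0 0;0 0 0 0.7 0 0 0.15;0 0 0 1.0 0 0 0.4;0 0 0 1.2 0 0 0.7;0 0 0 1.2 0 0 1"
  force: 20

```text
clock: 8.75
tool_pos: [0.6574, -0.0548, 0.0507]
eef_rot: [-0.0, 1.57, -0.0]
wrist_force: [-0.0, -0.3, -0.4]
width: 0.0706
```

Request:
play_rows:
  series: "0 0 0 0 0 0 1;0 0 0 0 0 0 1;0 0 0 -5 0 0 1;0 0 0 -10 0 0 1;0 0 0 -14 0 0 1"

```text
clock: 9.25
tool_pos: [0.6577, -0.0549, 0.1934]
eef_rot: [-0.0, 1.568, -0.0]
wrist_force: [0.4, -1.0, -0.7]
width: 0.0853
```

```bash
python3 - <<'E'
from h import *
st()
f,C=grab('scene'); cv2.imwrite('pics/e.png',f['img'])
E
python3 lidpose.py
```

```text
t 9.25 p [ 0.6577 -0.0549  0.1934] x [ 0.002 -0.    -1.   ] y [ 0.  1. -0.] F [ 0.4 -1.  -0.7] M [ 0.03 -0.12  0.  ] w 0.0853 q [-0.08  0.51  0.15  1.22 -0.   -0.08]
t 9.3 p [ 0.6612 -0.0552  0.201 ] x [ 0.014 -0.001 -1.   ] y [ 0.     1.    -0.001] F [ 2.3 -0.9  4.7] M [-0.04 -0.05 -0.04] w 0.0853 q [-0.08  0.5   0.17  1.22 -0.   -0.08]
0.77 33016
n [-8.e-04  7.e-04  1.e+00] z [ 0.6505 -0.0535  0.0225] 27843
((655.2485961914062, -53.574066162109375), (253.36270141601562, 122.69171142578125), 89.99378204345703)
```

View pics/e.png

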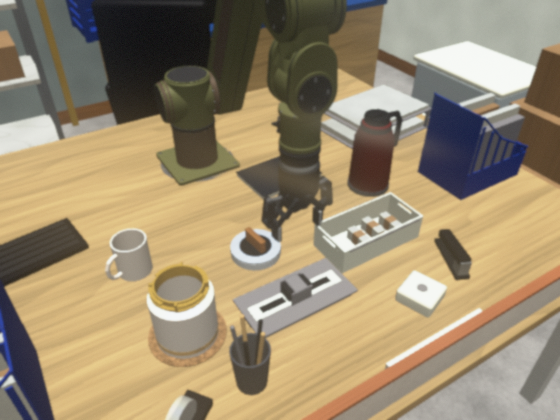

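View pics/lp.png

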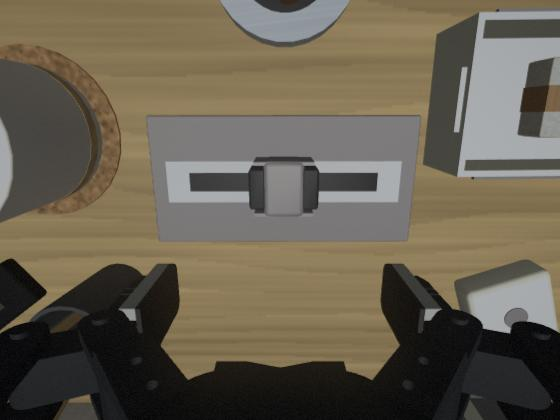

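Request:
play_rows:
  series: "0 0 0 -3 5 -1 1;0 0 0 -6 10 -3 1;0 0 0 -10 16 -5 1;0 0 0 -11 22 -7 1;0 0 0 -11 25 -8 1"

```text
clock: 9.9
tool_pos: [0.5884, 0.1613, 0.2928]
eef_rot: [0.001, 1.571, -0.001]
wrist_force: [0.9, -0.4, -0.8]
width: 0.0852
```

Request:
play_rows:
  series: "0 0 0 0 1.8 0 1;0 0 0 0 1.8 0 1;0 0 0 0 1.8 0 1"

```text
clock: 10.2
tool_pos: [0.5886, 0.1776, 0.2911]
eef_rot: [-0.002, 1.573, -0.001]
wrist_force: [-0.1, -0.4, 0.3]
width: 0.0854
```

```bash
cat > bricks.py <<'E'
from fit import *
st()
f,C=grab('wrist'); cv2.imwrite('pics/br.png',f['img'])
W=cloud(f,C); Z=W[...,2]
m=((Z>.026)&(Z<.05)&(abs(W[...,0]-.5805)<.052)&(abs(W[...,1]-.2126)<.118)).astype(np.uint8)
n,l,s,c=cv2.connectedComponentsWithStats(m)
for i in range(1,n):
    if s[i,4]<200: continue
    P=W[l==i]; print(s[i,4],P.mean(0).round(4),cv2.minAreaRect(P[:,:2].astype(np.float32)*1000))
m=(Z>.063)&(Z<.078)&(abs(W[...,0]-.58)<.09)&(abs(W[...,1]-.2126)<.15)
print('rim',m.sum(),cv2.minAreaRect(W[m][:,:2].astype(np.float32)*1000),np.median(Z[m]))
E
python3 bricks.py
```

```text
t 10.2 p [0.5886 0.1776 0.2911] x [-0.002 -0.002 -1.   ] y [-0.001  1.    -0.002] F [-0.1 -0.4  0.3] M [-0.01 -0.01 -0.07] w 0.0854 q [ 0.29  0.41  0.24  1.41 -0.    0.29]
1218 [0.5674 0.2393 0.0359] ((568.106201171875, 240.28875732421875), (65.5846176147461, 25.160091400146484), 0.7780253291130066)
1249 [0.5758 0.2914 0.0357] ((576.5169067382812, 292.69793701171875), (25.391088485717773, 66.05996704101562), 88.49702453613281)
1131 [0.5787 0.1857 0.0363] ((579.45751953125, 185.71145629882812), (65.59548950195312, 23.916887283325195), 1.0106173753738403)
rim 4723 ((581.1599731445312, 212.73501586914062), (125.98393249511719, 250.98992919921875), 0.5997019410133362) 0.06974377847234381
```

View pics/br.png

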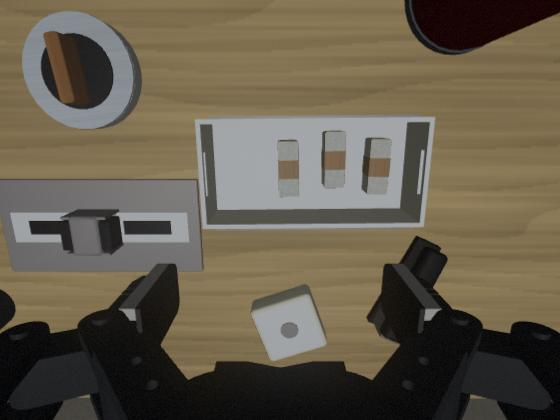

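Request:
play_rows:
  series: "0 0 0 6 0.82 -0.95 0.47;0 0 0 12 0.82 -0.95 0.47;0 0 0 17 0.82 -0.95 0.47;0 0 0 19 0.82 -0.95 0.47;0 0 0 19 0.82 -0.95 0.47"
  force: 30

```text
clock: 10.75
tool_pos: [0.5739, 0.1825, 0.0958]
eef_rot: [-0.002, 1.585, -0.006]
wrist_force: [-0.4, -0.1, -1.0]
width: 0.0402
```

Request:
play_rows:
  series: "0 0 0 0 0 0 0.47;0 0 0 0 0 0 0.47;0 0 0 0 0 0 0.47"

```text
clock: 11.05
tool_pos: [0.5818, 0.1866, 0.1057]
eef_rot: [0.002, 1.566, 0.001]
wrist_force: [0.2, -0.5, 0.8]
width: 0.0401
```

```bash
python3 go.py 0.5790 0.1857 0.028 0
```

```text
t 11.05 p [0.5818 0.1866 0.1057] x [ 0.005  0.002 -1.   ] y [0.001 1.    0.002] F [ 0.2 -0.5  0.8] M [ 0.02  0.02 -0.05] w 0.0401 q [ 0.31  0.47 -0.14  0.95 -0.    0.31]
ROW -0.0 0.3 -0.1 7.77 -0.10 -0.32
```

Request:
play_rows:
  series: "0 0 0 2.5 0 0 0.47;0 0 0 4.8 0 0 0.47;0 0 0 6.3 0 0 0.47;0 0 0 7.1 0 0 0.47;0 0 0 7.1 0 0 0.47"

```text
clock: 11.55
tool_pos: [0.5797, 0.1863, 0.0321]
eef_rot: [-0.0, 1.57, 0.0]
wrist_force: [-0.1, -0.1, -0.3]
width: 0.0401
```

```bash
python3 go.py 0.5790 0.1857 0.028 0
```

```text
t 11.55 p [0.5797 0.1863 0.0321] x [ 0.  0. -1.] y [-0.  1.  0.] F [-0.1 -0.1 -0.3] M [-0.02  0.01 -0.01] w 0.0401 q [ 0.31  0.54 -0.24  0.79 -0.    0.31]
ROW 0.0 0.0 -0.0 0.41 -0.06 -0.07
```

Request:
play_rows:
  series: "0 0 0 0.4 0 0 0.47;0 0 0 0.4 0 0 0;0 0 0 0.4 0 0 0;0 0 0 0.4 0 0 0;0 0 0 -1 0 0 0"

```text
clock: 12.05
tool_pos: [0.5779, 0.1858, 0.0405]
eef_rot: [-0.001, 1.574, -0.001]
wrist_force: [-0.1, 0.3, -0.3]
width: 0.0232
```

Request:
play_rows:
  series: "0 0 0 -4 0 0 0;0 0 0 -8 0 0 0;0 0 0 -13 0 0 0;0 0 0 -17 0 0 0;0 0 0 -18.5 0 0 0"

```text
clock: 12.55
tool_pos: [0.5815, 0.1869, 0.232]
eef_rot: [0.002, 1.563, 0.002]
wrist_force: [0.8, 2.0, -2.1]
width: 0.0227
```

```bash
python3 go.py 0.6125 -0.2955 0.225 0
```

```text
t 12.55 p [0.5815 0.1869 0.232 ] x [ 0.008  0.002 -1.   ] y [-0.     1.     0.002] F [ 0.8  2.  -2.1] M [-0.02 -0.05  0.02] w 0.0227 q [ 0.31  0.4   0.08  1.24 -0.    0.31]
ROW 0.0 0.4 -0.1 0.61 -48.24 3.09
```

Request:
play_rows:
  series: "0 0 0 0 -5 0 0;0 0 0 -1 -10 1 0;0 0 0 -3 -15 1 0;0 0 0 -4 -20 2 0;0 0 0 -4 -25 2 0"

```text
clock: 13.05
tool_pos: [0.6005, -0.0582, 0.2683]
eef_rot: [-0.001, 1.567, 0.0]
wrist_force: [0.5, 0.0, -1.5]
width: 0.0224
```

Request:
play_rows:
  series: "0 0 0 0 -5 0 0;0 0 0 -1 -10 1 0;0 0 0 -2 -15 1 0;0 0 0 -2 -19 1 0;0 0 0 -2 -21 1 0"

```text
clock: 13.55
tool_pos: [0.6088, -0.2705, 0.2863]
eef_rot: [0.002, 1.571, -0.004]
wrist_force: [0.3, 0.2, -0.8]
width: 0.0227
```

Request:
play_rows:
  series: "0 0 0 0 0 0 0;0 0 0 0 0 0 0;0 0 0 0 0 0 0"

```text
clock: 13.85
tool_pos: [0.6093, -0.2647, 0.2865]
eef_rot: [-0.001, 1.571, 0.002]
wrist_force: [-0.4, -0.3, -0.7]
width: 0.0228
```

```bash
cat > can.py <<'E'
from fit import *
st()
f,C=grab('wrist'); cv2.imwrite('pics/can.png',f['img'])
W=cloud(f,C); W=W.reshape(-1,3); Z=W[:,2]
m=(Z>.149)&(Z<.160)&(abs(W[:,0]-.612)<.075)&(abs(W[:,1]+.2955)<.075); P=W[m]
c=circ(P[:,:2]); print('rim',m.sum(),c,np.median(P[:,2]))
d=np.hypot(P[:,0]-c[0],P[:,1]-c[1]); print(np.percentile(d,[1,10,50,90,99]))
a=np.degrees(np.arctan2(P[:,1]-c[1],P[:,0]-c[0])); print(np.histogram(a,bins=12,range=(-180,180))[0])
E
python3 can.py
```

```text
t 13.85 p [ 0.6093 -0.2647  0.2865] x [-0.001  0.001 -1.   ] y [-0.002  1.     0.001] F [-0.4 -0.3 -0.7] M [-0.    0.02  0.05] w 0.0228 q [-0.41  0.5   0.39  1.46  0.   -0.41]
rim 2938 [ 0.61230964 -0.29531386  0.05092739] 0.15145895865711534
[0.04531537 0.04674431 0.05067531 0.05605127 0.0579589 ]
[467 199 440 408 212 232   0   0  53 278 189 460]
```

View pics/can.png

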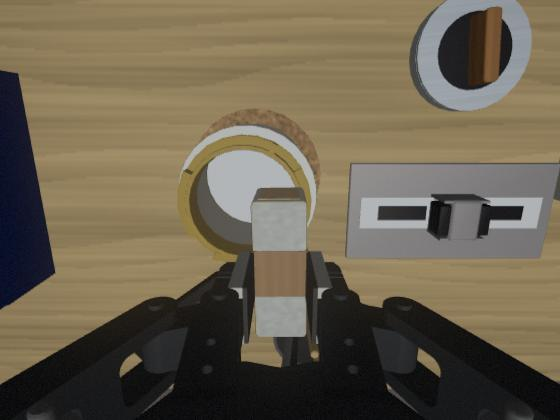

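Request:
play_rows:
  series: "0 0 0 2 -2.5 0.3 0;0 0 0 6 -3.05 0.3 0;0 0 0 9.5 -3.05 0.3 0;0 0 0 11.5 -3.05 0.3 0;0 0 0 11.9 -3.05 0.3 0"

```text
clock: 14.4
tool_pos: [0.6104, -0.2944, 0.1643]
eef_rot: [0.001, 1.577, 0.004]
wrist_force: [0.1, -0.1, -1.0]
width: 0.0226
```

```bash
python3 go.py 0.6123 -0.2953 0.166 0
```

```text
t 14.4 p [ 0.6104 -0.2944  0.1643] x [-0.006  0.003 -1.   ] y [-0.002  1.     0.003] F [ 0.1 -0.1 -1. ] M [ 0.   -0.01 -0.02] w 0.0226 q [-0.45  0.56  0.17  1.19  0.   -0.45]
ROW 0.1 -0.3 -0.2 -0.17 -0.09 0.18
```

Good; release.

Request:
play_rows:
  series: "0 0 0 0.3 0 0 0;0 0 0 0.3 0 0 0.47;0 0 0 0.3 0 0 0.47;0 0 0 0.3 0 0 0.47;0 0 0 -3 0 0 0.47"

```text
clock: 14.9
tool_pos: [0.6098, -0.2957, 0.194]
eef_rot: [0.003, 1.578, 0.003]
wrist_force: [-0.2, 0.7, -0.5]
width: 0.0402
```

Request:
play_rows:
  series: "0 0 0 -4 0 0 0.47;0 0 0 -8 3 0 0.47;0 0 0 -9 8 -1 0.47;0 0 0 -9 13 -2 0.47;0 0 0 -9 18 -3 0.47"

```text
clock: 15.4
tool_pos: [0.5834, -0.1196, 0.2895]
eef_rot: [0.0, 1.567, -0.001]
wrist_force: [1.0, 0.9, -0.5]
width: 0.0402
```

```bash
python3 go.py 0.5682 0.2398 0.2 0
```

```text
t 15.4 p [ 0.5834 -0.1196  0.2895] x [ 0.004 -0.001 -1.   ] y [ 0.001  1.    -0.001] F [ 1.   0.9 -0.5] M [ 0.05 -0.05  0.01] w 0.0402 q [-0.2   0.37  0.17  1.37  0.   -0.2 ]
ROW -0.1 0.2 0.0 8.92 35.95 -1.59
```

Request:
play_rows:
  series: "0 0 0 0 5 0 0.47;0 0 0 0 10 0 0.47;0 0 0 0 15 -1 0.47;0 0 0 0 20 -1.5 0.47;0 0 0 0 25 -1.5 0.47"

```text
clock: 15.9
tool_pos: [0.5675, 0.1298, 0.2891]
eef_rot: [0.0, 1.569, 0.0]
wrist_force: [0.8, -0.2, 0.8]
width: 0.0402
```

Request:
play_rows:
  series: "0 0 0 0 5 0 0.47;0 0 0 2 10 0 0.47;0 0 0 6 11.5 0 0.47;0 0 0 8 11.5 0 0.47;0 0 0 9 11.5 0 0.47"

```text
clock: 16.4
tool_pos: [0.5668, 0.2435, 0.1958]
eef_rot: [-0.002, 1.573, 0.0]
wrist_force: [-0.2, -0.6, -0.5]
width: 0.0402
```

Request:
play_rows:
  series: "0 0 0 0 0 0 0.47;0 0 0 0 0 0 0.47;0 0 0 0 0 0 0.47"

```text
clock: 16.7
tool_pos: [0.5693, 0.2427, 0.1996]
eef_rot: [0.002, 1.568, 0.0]
wrist_force: [-0.6, -0.1, -0.8]
width: 0.0401
```

```bash
python3 bricks.py; python3 go.py 0.5682 0.2398 0.028 0
```

```text
t 16.7 p [0.5693 0.2427 0.1996] x [ 0.003  0.001 -1.   ] y [0.001 1.    0.001] F [-0.6 -0.1 -0.8] M [-0.01  0.02 -0.  ] w 0.0401 q [ 0.4   0.43  0.04  1.18 -0.    0.4 ]
1839 [0.567  0.2403 0.0362] ((568.5686645507812, 240.2407684326172), (66.87030029296875, 24.426210403442383), 0.35436779260635376)
1871 [0.575  0.2922 0.036 ] ((576.7783813476562, 292.90087890625), (24.946271896362305, 66.93720245361328), 89.22828674316406)
rim 7446 ((581.05029296875, 212.5927734375), (126.07382202148438, 251.05577087402344), 0.5982412099838257) 0.06977182554882255
t 16.75 p [0.5692 0.2428 0.1995] x [ 0.003  0.001 -1.   ] y [0.001 1.    0.001] F [ 0.2 -0.8 -0.5] M [0.02 0.01 0.  ] w 0.04 q [0.4  0.43 0.04 1.18 0.   0.4 ]
ROW -0.1 0.2 -0.1 17.15 -0.32 -0.16
```

Request:
play_rows:
  series: "0 0 0 4 -0.26 0 0.47;0 0 0 8.5 -0.26 0 0.47;0 0 0 12 -0.26 0 0.47;0 0 0 14 -0.26 0 0.47;0 0 0 15.3 -0.26 0 0.47"

```text
clock: 17.25
tool_pos: [0.5677, 0.2398, 0.0435]
eef_rot: [0.0, 1.572, -0.001]
wrist_force: [0.5, 0.1, 0.5]
width: 0.0398
```

Request:
play_rows:
  series: "0 0 0 1 0 0 0.47;0 0 0 1.6 0 0 0.47;0 0 0 1.6 0 0 0.47"

```text
clock: 17.55
tool_pos: [0.5683, 0.2404, 0.0287]
eef_rot: [0.0, 1.57, 0.0]
wrist_force: [0.2, -1.2, -0.0]
width: 0.0404
```

```bash
python3 go.py 0.5685 0.2402 0.028 0
```

```text
t 17.55 p [0.5683 0.2404 0.0287] x [ 0.  0. -1.] y [-0.  1.  0.] F [ 0.2 -1.2 -0. ] M [-0.04 -0.01  0.01] w 0.0404 q [ 0.4   0.56 -0.22  0.79 -0.    0.4 ]
ROW 0.0 0.0 -0.0 0.07 -0.02 0.02
```

Request:
play_rows:
  series: "0 0 0 0 0 0 0;0 0 0 0 0 0 0;0 0 0 0 0 0 0;0 0 0 -2 0 0 0;0 0 0 -6 0 0 0"

```text
clock: 18.05
tool_pos: [0.565, 0.2391, 0.0859]
eef_rot: [-0.003, 1.578, -0.002]
wrist_force: [0.4, -0.0, -1.0]
width: 0.0227
```

Request:
play_rows:
  series: "0 0 0 -5 0 0 0;0 0 0 -10 0 0 0;0 0 0 -15 -2 0 0;0 0 0 -18 -6 0.5 0;0 0 0 -18 -11 1 0"

```text
clock: 18.55
tool_pos: [0.5804, 0.1345, 0.2743]
eef_rot: [-0.001, 1.56, 0.005]
wrist_force: [1.7, -0.1, -1.6]
width: 0.0227
```

Request:
play_rows:
  series: "0 0 0 0 -5 0 0;0 0 0 0 -10 1 0;0 0 0 0 -15 2 0;0 0 0 0 -20 3 0;0 0 0 0 -25 3.4 0"

```text
clock: 19.05
tool_pos: [0.6118, -0.1154, 0.2684]
eef_rot: [-0.0, 1.57, 0.0]
wrist_force: [1.7, 0.3, -0.4]
width: 0.0227
```

```bash
python3 go.py 0.6123 -0.2953 0.19 0
```

```text
t 19.05 p [ 0.6118 -0.1154  0.2684] x [ 0.001  0.    -1.   ] y [-0.  1.  0.] F [ 1.7  0.3 -0.4] M [ 0.03  0.02 -0.03] w 0.0227 q [-0.19  0.42  0.21  1.35  0.   -0.19]
ROW 0.0 0.0 -0.0 7.84 -17.99 0.04
```

Request:
play_rows:
  series: "0 0 0 0 -5 0 0;0 0 0 0 -10 0 0;0 0 0 0 -14.5 0 0;0 0 0 0 -17 0 0;0 0 0 4 -17.6 0 0"

```text
clock: 19.55
tool_pos: [0.6145, -0.295, 0.2336]
eef_rot: [-0.002, 1.56, -0.008]
wrist_force: [1.0, 1.2, -1.2]
width: 0.0225
```

Request:
play_rows:
  series: "0 0 0 3 0 0 0;0 0 0 5.4 0 0 0;0 0 0 6 0 0 0;0 0 0 6 0 0 0"

```text
clock: 19.95
tool_pos: [0.6107, -0.2891, 0.1675]
eef_rot: [0.001, 1.573, 0.001]
wrist_force: [-0.1, 0.8, -0.9]
width: 0.0224
```

```bash
python3 go.py 0.6123 -0.2953 0.166 0
```

```text
t 19.95 p [ 0.6107 -0.2891  0.1675] x [-0.002  0.001 -1.   ] y [-0.     1.     0.001] F [-0.1  0.8 -0.9] M [ 0.02 -0.02  0.04] w 0.0224 q [-0.44  0.55  0.16  1.18 -0.   -0.44]
ROW 0.0 -0.1 -0.1 0.14 -0.62 0.16
```

Request:
play_rows:
  series: "0 0 0 0.1 -0.6 0.1 0;0 0 0 0.1 -0.6 0.1 0;0 0 0 0.1 -0.6 0.1 0.47;0 0 0 0.1 -0.6 0.1 0.47;0 0 0 0.1 -0.6 0.1 0.47"

```text
clock: 20.45
tool_pos: [0.6128, -0.2956, 0.1682]
eef_rot: [-0.001, 1.57, -0.0]
wrist_force: [-0.0, -0.3, 0.0]
width: 0.0405
```

Request:
play_rows:
  series: "0 0 0 -4 0 0 0.47;0 0 0 -8 3 0 0.47;0 0 0 -9 8 -1 0.47;0 0 0 -9 13 -2 0.47;0 0 0 -9 18 -3 0.47"

```text
clock: 20.95
tool_pos: [0.5833, -0.1179, 0.2586]
eef_rot: [0.0, 1.568, -0.001]
wrist_force: [0.6, 0.3, -0.8]
width: 0.0401
```

Request:
play_rows:
  series: "0 0 0 0 5 0 0.47;0 0 0 0 10 0 0.47;0 0 0 0 15 0 0.47;0 0 0 0 20 0 0.47;0 0 0 0 25 0 0.47"

```text
clock: 21.45
tool_pos: [0.5829, 0.1328, 0.258]
eef_rot: [-0.0, 1.57, 0.0]
wrist_force: [1.1, 0.5, 0.0]
width: 0.0403
```

```bash
python3 go.py 0.5768 0.2928 0.2 0
```

```text
t 21.45 p [0.5829 0.1328 0.258 ] x [ 0.001  0.    -1.   ] y [-0.  1.  0.] F [1.1 0.5 0. ] M [ 0.02 -0.07 -0.04] w 0.0403 q [ 0.22  0.38  0.11  1.3  -0.    0.22]
ROW 0.0 0.1 -0.0 5.80 16.00 -0.62
```

Request:
play_rows:
  series: "0 0 0 0 5 0 0.47;0 0 0 1 10 -0.3 0.47;0 0 0 4 14 -0.6 0.47;0 0 0 6 15.7 -0.6 0.47;0 0 0 6 15.7 -0.6 0.47"

```text
clock: 21.95
tool_pos: [0.5747, 0.2898, 0.1938]
eef_rot: [-0.005, 1.576, 0.002]
wrist_force: [0.3, -0.9, 0.6]
width: 0.0402
```

Request:
play_rows:
  series: "0 0 0 0 0 0 0.47;0 0 0 0 0 0 0.47;0 0 0 0 0 0 0.47"

```text
clock: 22.25
tool_pos: [0.5782, 0.2867, 0.1991]
eef_rot: [0.002, 1.568, -0.001]
wrist_force: [0.9, 0.1, -0.4]
width: 0.0402
```

```bash
python3 bricks.py; python3 go.py 0.5768 0.2928 0.028 0
```

```text
t 22.25 p [0.5782 0.2867 0.1991] x [ 0.002  0.001 -1.   ] y [0.002 1.    0.001] F [ 0.9  0.1 -0.4] M [-0.07  0.03 -0.03] w 0.0402 q [ 0.46  0.48  0.12  1.21 -0.    0.46]
1824 [0.5748 0.2929 0.0361] ((576.337646484375, 293.2385559082031), (23.96397590637207, 65.83802032470703), 89.78630065917969)
rim 7856 ((581.0296630859375, 212.23709106445312), (126.11468505859375, 251.3065185546875), 0.515411376953125) 0.06975751205095349
t 22.3 p [0.5782 0.2867 0.199 ] x [ 0.002  0.001 -1.   ] y [0.002 1.    0.001] F [ 0.8  0.1 -0.4] M [ 0.01 -0.04 -0.01] w 0.0399 q [ 0.46  0.48  0.12  1.21 -0.    0.46]
ROW -0.1 0.1 -0.1 17.10 0.59 -0.18
```

View pics/br.png

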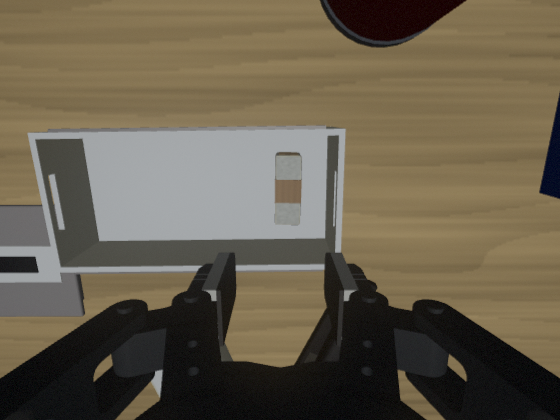

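Request:
play_rows:
  series: "0 0 0 4 0.62 0 0.47;0 0 0 8.5 0.62 0 0.47;0 0 0 12 0.62 0 0.47;0 0 0 14 0.62 0 0.47;0 0 0 15.3 0.62 0 0.47"

```text
clock: 22.8
tool_pos: [0.5767, 0.2926, 0.043]
eef_rot: [0.0, 1.572, -0.002]
wrist_force: [-0.2, -0.4, 0.2]
width: 0.04
```

Request:
play_rows:
  series: "0 0 0 1 0 0 0.47;0 0 0 1.6 0 0 0.47;0 0 0 1.6 0 0 0.47"

```text
clock: 23.1
tool_pos: [0.5775, 0.2938, 0.0286]
eef_rot: [0.0, 1.57, 0.0]
wrist_force: [0.4, -0.3, 0.3]
width: 0.0398
```

```bash
python3 go.py 0.5765 0.2930 0.028 0
```

```text
t 23.1 p [0.5775 0.2938 0.0286] x [ 0.  0. -1.] y [0. 1. 0.] F [ 0.4 -0.3  0.3] M [-0.03  0.02 -0.05] w 0.0398 q [ 0.47  0.6  -0.13  0.84 -0.    0.47]
ROW -0.0 0.0 -0.0 0.06 -0.08 -0.10
```

Request:
play_rows:
  series: "0 0 0 0 0 0 0;0 0 0 0 0 0 0;0 0 0 0 0 0 0;0 0 0 -2 0 0 0;0 0 0 -6 0 0 0"

```text
clock: 23.6
tool_pos: [0.5743, 0.2925, 0.0857]
eef_rot: [-0.003, 1.578, -0.003]
wrist_force: [0.5, 0.6, -0.9]
width: 0.0228
```

Request:
play_rows:
  series: "0 0 0 -5 0 0 0;0 0 0 -10 0 0 0;0 0 0 -15 -2 0 0;0 0 0 -18 -6 0 0;0 0 0 -18 -11 0 0"

```text
clock: 24.1
tool_pos: [0.5799, 0.1879, 0.2742]
eef_rot: [0.0, 1.56, 0.006]
wrist_force: [1.8, -0.6, -0.6]
width: 0.0224
```

Request:
play_rows:
  series: "0 0 0 0 -5 0 0;0 0 0 0 -10 1 0;0 0 0 0 -15 2 0;0 0 0 0 -20 3 0;0 0 0 0 -25 3.4 0"

```text
clock: 24.6
tool_pos: [0.6113, -0.0623, 0.2685]
eef_rot: [-0.0, 1.57, 0.0]
wrist_force: [0.7, -0.2, -0.7]
width: 0.0227
```

```bash
python3 go.py 0.6123 -0.2953 0.23 0
```

```text
t 24.6 p [ 0.6113 -0.0623  0.2685] x [ 0.001  0.    -1.   ] y [-0.  1.  0.] F [ 0.7 -0.2 -0.7] M [ 0.05 -0.1   0.  ] w 0.0227 q [-0.1   0.41  0.18  1.35  0.   -0.1 ]
ROW 0.0 0.1 -0.0 3.85 -23.30 0.09
```

Request:
play_rows:
  series: "0 0 0 0 -5 0 0;0 0 0 0 -10 0 0;0 0 0 0 -15 0 0;0 0 0 0 -19.5 0 0;0 0 0 0 -22.6 0 0"

```text
clock: 25.1
tool_pos: [0.6103, -0.2897, 0.2682]
eef_rot: [0.001, 1.571, -0.002]
wrist_force: [0.0, 0.2, 0.2]
width: 0.0228
```

Request:
play_rows:
  series: "0 0 0 2 0 0 0;0 0 0 5 0 0 0;0 0 0 8 0 0 0;0 0 0 10 0 0 0;0 0 0 10 0 0 0"

```text
clock: 25.6
tool_pos: [0.6085, -0.2853, 0.1646]
eef_rot: [0.002, 1.577, 0.002]
wrist_force: [-0.8, 0.8, -0.4]
width: 0.0225
```

```bash
python3 go.py 0.6123 -0.2953 0.166 0
```

```text
t 25.6 p [ 0.6085 -0.2853  0.1646] x [-0.007  0.003 -1.   ] y [-0.     1.     0.003] F [-0.8  0.8 -0.4] M [ 0.07  0.04 -0.  ] w 0.0225 q [-0.44  0.55  0.15  1.18 -0.   -0.44]
ROW 0.0 -0.4 -0.2 -0.15 -1.00 0.38
```

Request:
play_rows:
  series: "0 0 0 0.1 -1 0.2 0;0 0 0 0.1 -1 0.2 0;0 0 0 0.1 -1 0.2 0.47;0 0 0 0.1 -1 0.2 0.47;0 0 0 0.1 -1 0.2 0.47"

```text
clock: 26.1
tool_pos: [0.6134, -0.2965, 0.1683]
eef_rot: [-0.001, 1.569, -0.0]
wrist_force: [-0.3, 0.2, 0.2]
width: 0.0401
```

Request:
play_rows:
  series: "0 0 0 -4 0 0 0.47;0 0 0 -8 3 0 0.47;0 0 0 -12 3 0 0.47;0 0 0 -14 3 0 1;0 0 0 -14 3 0 1"

```text
clock: 26.6
tool_pos: [0.6147, -0.2667, 0.3121]
eef_rot: [-0.003, 1.563, -0.002]
wrist_force: [1.1, -0.3, -1.2]
width: 0.0678
```

Request:
play_rows:
  series: "0 0 0 0 0 0 1;0 0 0 0 0 0 1;0 0 0 0 0 0 1;0 0 0 0 0 0 1"

```text
clock: 27.0
tool_pos: [0.6124, -0.2663, 0.3058]
eef_rot: [0.001, 1.573, 0.001]
wrist_force: [-0.4, 0.4, 0.9]
width: 0.0855
```

```bash
cat > lid2.py <<'E'
from fit import *
def run(cam,x0=.47,y0=-.08,w=.12):
    f,C=grab(cam); cv2.imwrite('pics/sl_%s.png'%cam,f['img'])
    W=cloud(f,C).reshape(-1,3); X,Y,Z=W.T
    m=(Z>.018)&(Z<.033)&(abs(X-x0)<w)&(abs(Y-y0)<w)&(X<.585)
    print(cam,'slid',m.sum(),cv2.minEnclosingCircle(W[m,:2].astype(np.float32)*1000),np.median(Z[m]))
    m=(Z>.05)&(Z<.075)&(abs(X-x0)<w)&(abs(Y-y0)<w)&(X<.585)
    print('bar',m.sum(),cv2.minAreaRect(W[m,:2].astype(np.float32)*1000),np.median(Z[m]))
if __name__=='__main__':
    run('top')
E
python3 can.py; python3 lid2.py
```

```text
t 27.0 p [ 0.6124 -0.2663  0.3058] x [-0.002  0.001 -1.   ] y [0.    1.    0.001] F [-0.4  0.4  0.9] M [-0.01 -0.01 -0.04] w 0.0855 q [-0.41  0.52  0.46  1.52  0.   -0.41]
rim 3619 [ 0.61210584 -0.29619391  0.05049038] 0.15146702220683667
[0.04555378 0.04632333 0.05026845 0.0558566  0.05737617]
[404 168 378 362 180 341 331 153 358 369 168 407]
top slid 1312 ((470.52001953125, -52.739463806152344), 62.1645622253418) 0.02586094058852284
bar 143 ((471.10955810546875, -52.49977111816406), (68.34735870361328, 15.973450660705566), 6.497377872467041) 0.06048361777019884
```

View pics/can.png

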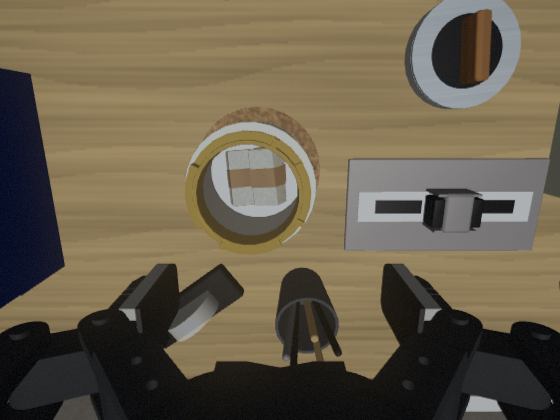

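Run:
```python
from fit import *
f,C=grab('wrist'); W=cloud(f,C).reshape(-1,3)
c=np.array([.6121,-.2959])
d=np.hypot(*(W[:,:2]-c).T); a=np.degrees(np.arctan2(W[:,1]-c[1],W[:,0]-c[0]))
m=(d>.0522)&(d<.0565)
ab=(a%90)
for k in range(4):
    print(k*90,end=': ')
    for b in range(0,90,6):
        s=m&(((a%360)//90)==k)&(ab>=b)&(ab<b+6); print('%d'%(np.nanmedian(W[s,2])*1e4) if s.sum() else '-',end=' ')
    print()
s0=m
for b in range(0,90,3):
    s=m&(ab>=b)&(ab<b+3); print(b,np.round(np.nanpercentile(W[s,2],[10,50,90]),4) if s.sum() else '-')
K=np.array(f['camera_matrix'])
img=f['img'][100:280,150:350]; cv2.imwrite('pics/cz.png',cv2.resize(img,None,fx=3.3,fy=3.3,interpolation=cv2.INTER_CUBIC))
```

```text
0: 1499 1498 1497 1499 1496 1415 1412 1411 1410 106 1518 1500 1502 1502 1503 
90: 1502 1501 3966 4009 1504 1425 1413 1413 1414 1418 1538 1500 1499 1503 1499 
180: 1503 1503 1501 1503 1503 1501 1417 1417 1417 1419 1533 1498 1498 1497 1497 
270: 1496 1502 1495 1498 1498 1420 100 106 1418 1418 1535 1497 1499 1497 1499 
0 [0.0095 0.1501 0.1511]
3 [0.0095 0.1501 0.151 ]
6 [0.0093 0.1501 0.1509]
9 [0.0097 0.1504 0.1511]
12 [0.0094 0.1501 0.3949]
15 [0.3891 0.3964 0.4028]
18 [0.1505 0.4001 0.4062]
21 [0.0102 0.1504 0.4069]
24 [0.0096 0.1501 0.1511]
27 [0.0093 0.15   0.1512]
30 [0.0101 0.1499 0.1508]
33 [0.009  0.1416 0.1432]
36 [0.0091 0.1413 0.1424]
39 [0.0089 0.1415 0.1425]
42 [0.0096 0.1414 0.1428]
45 [0.0096 0.1416 0.1425]
48 [0.0095 0.1415 0.1425]
51 [0.045  0.1415 0.1426]
54 [0.0101 0.1416 0.1426]
57 [0.0086 0.1419 0.1541]
60 [0.0092 0.1536 0.1548]
63 [0.0095 0.1514 0.155 ]
66 [0.009  0.1498 0.1511]
69 [0.009  0.1501 0.151 ]
72 [0.0095 0.1501 0.1512]
75 [0.0092 0.15   0.1509]
78 [0.0101 0.15   0.1511]
81 [0.0093 0.1501 0.1511]
84 [0.0097 0.1501 0.1511]
87 [0.0096 0.15   0.1512]
```

View pics/cz.png

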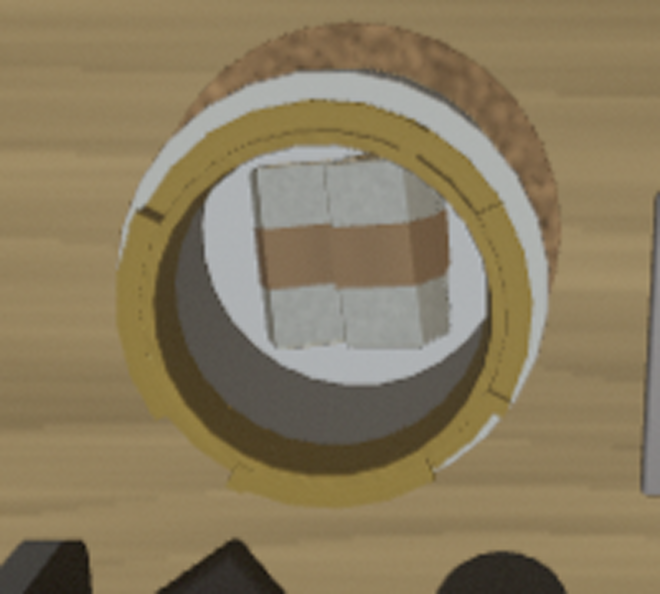

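Request:
play_rows:
  series: "0 0 0 0 4 -3 1;-3 0 0 0 8 -6 1;-6.5 0 0 0 12 -9 1;-6.5 0 0 0 16 -11 1;-6.5 0 0 0 20 -13 1"

```text
clock: 27.65
tool_pos: [0.4815, -0.0651, 0.3074]
eef_rot: [-0.088, 1.568, 0.089]
wrist_force: [1.5, 0.6, -0.6]
width: 0.0855
```

Request:
play_rows:
  series: "0 0 0 2 1.2 -0.8 1;0 0 0 4 1.2 -0.8 1;0 0 0 4 1.2 -0.8 1;0 0 0 4 1.2 -0.8 1;0 0 0 4 1.2 -0.8 1"

```text
clock: 28.15
tool_pos: [0.4745, -0.0558, 0.2683]
eef_rot: [-0.089, 1.567, 0.088]
wrist_force: [0.3, 0.2, -0.3]
width: 0.0856
```

```bash
python3 - <<'E'
from lid2 import *
st(); run('wrist')
E
python3 go.py 0.471 -0.0525 0.049 6.5
```

```text
t 28.15 p [ 0.4745 -0.0558  0.2683] x [ 0.002 -0.    -1.   ] y [-0.113  0.994 -0.   ] F [ 0.3  0.2 -0.3] M [-0.04 -0.04 -0.02] w 0.0856 q [-0.12  0.16 -0.16  1.24 -0.   -0.23]
wrist slid 8065 ((471.2039489746094, -52.67906188964844), 62.55775451660156) 0.02611579435576561
bar 979 ((470.7132873535156, -52.487640380859375), (69.34638214111328, 15.651727676391602), 6.353865623474121) 0.06115076465093272
t 28.2 p [ 0.4746 -0.0559  0.2683] x [ 0.002 -0.    -1.   ] y [-0.113  0.994 -0.   ] F [0.3 0.4 0.1] M [0.06 0.01 0.  ] w 0.0854 q [-0.12  0.16 -0.16  1.24 -0.   -0.23]
ROW -0.0 0.1 0.0 21.93 0.38 -0.36
```

View pics/sl_wrist.png

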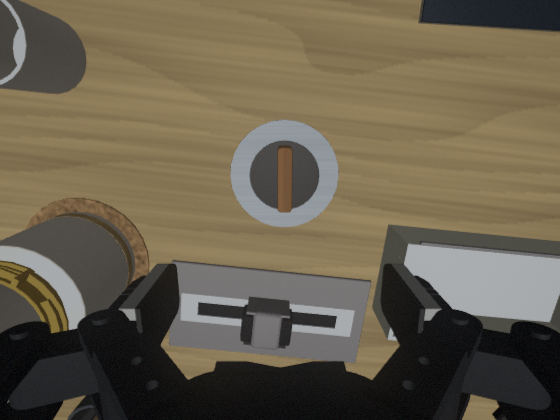

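Request:
play_rows:
  series: "0 0 0 5 0.38 -0.36 0.5;0 0 0 10 0.38 -0.36 0.5;0 0 0 14 0.38 -0.36 0.5;0 0 0 17 0.38 -0.36 0.5;0 0 0 19 0.38 -0.36 0.5"

```text
clock: 28.7
tool_pos: [0.4691, -0.0524, 0.0756]
eef_rot: [-0.088, 1.571, 0.089]
wrist_force: [-0.5, 0.2, 0.8]
width: 0.043
```

Request:
play_rows:
  series: "0 0 0 1.5 0 0 0.5;0 0 0 2.6 0 0 0.5;0 0 0 2.6 0 0 0.5;0 0 0 2.6 0 0 0.5"

```text
clock: 29.1
tool_pos: [0.4704, -0.0522, 0.0518]
eef_rot: [-0.089, 1.568, 0.089]
wrist_force: [0.3, -0.2, -0.1]
width: 0.0426
```

```bash
python3 go.py 0.471 -0.0525 0.049 6.4
```

```text
t 29.1 p [ 0.4704 -0.0522  0.0518] x [ 0.001 -0.    -1.   ] y [-0.113  0.994 -0.   ] F [ 0.3 -0.2 -0.1] M [-0.01  0.03 -0.02] w 0.0426 q [-0.11  0.33 -0.56  0.69  0.   -0.22]
ROW 0.1 0.1 0.0 0.28 -0.03 0.06
```

Request:
play_rows:
  series: "0 0 0 0.25 0 0.05 0.5;0 0 0 0.25 0 0.05 0;0 0 0 0.25 0 0.05 0;0 0 0 0.25 0 0.05 0;0 0 0 0.25 0 0.05 0"
  force: 70

```text
clock: 29.6
tool_pos: [0.4706, -0.0519, 0.0496]
eef_rot: [-0.089, 1.568, 0.089]
wrist_force: [0.0, 0.1, 6.7]
width: 0.0137
```

Request:
play_rows:
  series: "0 0 0 -2 0 0 0;0 0 0 -6 0 0 0;0 0 0 -11 0 0 0;0 0 0 -16 0 0 0;0 0 0 -19 0 0 0"

```text
clock: 30.1
tool_pos: [0.4711, -0.052, 0.2424]
eef_rot: [-0.09, 1.565, 0.089]
wrist_force: [1.0, -0.2, -2.5]
width: 0.0136
```

```bash
python3 go.py 0.6121 -0.2957 0.24 -25
```

```text
t 30.1 p [ 0.4711 -0.052   0.2424] x [ 0.004 -0.001 -1.   ] y [-0.113  0.994 -0.001] F [ 1.  -0.2 -2.5] M [-0.02 -0.12  0.04] w 0.0136 q [-0.11  0.16 -0.23  1.17 -0.   -0.22]
ROW 31.5 0.2 -0.0 0.31 -25.81 11.25
```

Request:
play_rows:
  series: "6 0 0 0 -4 1.7 0;13 0 0 0 -8 3.5 0;20 0 0 0 -12.5 5.4 0;27 0 0 0 -17 7.4 0;31.5 0 0 0 -21 9.2 0"

```text
clock: 30.6
tool_pos: [0.5858, -0.2521, 0.238]
eef_rot: [0.346, 1.544, -0.346]
wrist_force: [0.3, 0.4, -2.3]
width: 0.0138
```

Request:
play_rows:
  series: "0 0 0 0 0 0 0;0 0 0 0 0 0 0"

```text
clock: 30.8
tool_pos: [0.5848, -0.2507, 0.237]
eef_rot: [0.344, 1.547, -0.342]
wrist_force: [-0.5, 0.9, -3.4]
width: 0.0136
```

```bash
python3 go.py 0.6121 -0.2957 0.23 -25
```

```text
t 30.8 p [ 0.5848 -0.2507  0.237 ] x [-0.003  0.002 -1.   ] y [0.424 0.906 0.   ] F [-0.5  0.9 -3.4] M [ 0.05  0.03 -0.01] w 0.0136 q [-0.41  0.46  0.18  1.3   0.    0.03]
ROW -0.1 -0.2 -0.0 0.69 -2.92 4.38
```

Request:
play_rows:
  series: "0 0 0 0 -1.5 2.2 0;0 0 0 0 -2.92 4.38 0;0 0 0 1 -2.92 4.38 0;0 0 0 2 -2.92 4.38 0;0 0 0 2.5 -2.92 4.38 0"

```text
clock: 31.3
tool_pos: [0.6111, -0.2932, 0.2122]
eef_rot: [0.342, 1.547, -0.34]
wrist_force: [-0.8, 0.4, -2.1]
width: 0.0136
```

Request:
play_rows:
  series: "0 0 0 0 0 0 0;0 0 0 0 0 0 0"

```text
clock: 31.5
tool_pos: [0.6122, -0.2942, 0.214]
eef_rot: [0.342, 1.544, -0.341]
wrist_force: [-0.1, 0.4, -2.5]
width: 0.0136
```

```bash
python3 go.py 0.6121 -0.2957 0.1955 -25
python3 - <<'E'
from fit import *
f,C=grab('wrist'); cv2.imwrite('pics/w.png',f['img'])
W=cloud(f,C).reshape(-1,3); X,Y,Z=W.T; print(C[:3,3])
q=(abs(X-.61)<.09)&(abs(Y+.296)<.09)
for lo,hi in [(.115,.130),(.175,.2)]:
    m=(Z>lo)&(Z<hi)&q; print(lo,m.sum(),np.median(Z[m]) if m.sum() else '', cv2.minEnclosingCircle(W[m,:2].astype(np.float32)*1000))
m=q&(Z>.18)&(Z<.2); print('lidtop circ',circ(W[m][:,:2]))
E
```

```text
t 31.5 p [ 0.6122 -0.2942  0.214 ] x [-0.001  0.    -1.   ] y [0.422 0.907 0.   ] F [-0.1  0.4 -2.5] M [0.05 0.04 0.03] w 0.0136 q [-0.45  0.54  0.26  1.3   0.   -0.01]
ROW 0.1 -0.0 -0.0 1.85 -0.14 0.06
[ 0.55152468 -0.26699916  0.35925243]
0.115 437 0.12273321347886718 ((564.4677734375, -275.6940612792969), 37.42389678955078)
0.175 26759 0.1902643694495825 ((612.6878051757812, -295.6367492675781), 62.642364501953125)
lidtop circ [ 0.61253584 -0.2955749   0.0468315 ]
```

View pics/w.png

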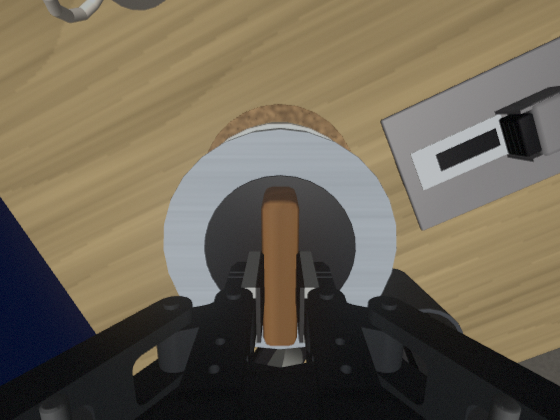

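Request:
play_rows:
  series: "0 0 0 0.7 0 0 0;0 0 0 1.3 0 0 0;0 0 0 1.7 0 0 0;0 0 0 1.9 0 0 0;0 0 0 1.9 0 0 0"

```text
clock: 32.05
tool_pos: [0.6124, -0.2951, 0.1957]
eef_rot: [0.342, 1.543, -0.342]
wrist_force: [-1.0, 0.5, 2.7]
width: 0.0136
```

```bash
python3 go.py 0.6121 -0.2957 0.1955 -25
```

```text
t 32.05 p [ 0.6124 -0.2951  0.1957] x [ 0. -0. -1.] y [0.423 0.906 0.   ] F [-1.   0.5  2.7] M [ 0.24  0.4  -0.01] w 0.0136 q [-0.45  0.55  0.23  1.25  0.   -0.01]
ROW -0.0 0.0 -0.0 0.02 -0.07 0.00
```

Request:
play_rows:
  series: "-4 0 0 0.3 0 0 0;-9 0 0 0.3 0 0 0;-14 0 0 0.3 0 0 0;-18 0 0 0.3 0 0 0;-21 0 0 0.3 0 0 0"

```text
clock: 32.55
tool_pos: [0.6128, -0.2953, 0.1918]
eef_rot: [0.053, 1.57, -0.053]
wrist_force: [0.2, 0.4, -2.6]
width: 0.0137
```

```bash
python3 go.py 0.6121 -0.2957 0.1955 0
```

```text
t 32.55 p [ 0.6128 -0.2953  0.1918] x [ 0. -0. -1.] y [ 0.067  0.998 -0.   ] F [ 0.2  0.4 -2.6] M [ 0.06 -0.01  0.03] w 0.0137 q [-0.45  0.55  0.22  1.24 -0.   -0.38]
ROW -3.9 0.0 0.0 -0.37 -0.05 -0.07
```

Already dropping (z 0.1918, no support force). Lower the rest.

Request:
play_rows:
  series: "-2 0 0 0.3 0 0 0;-3 0 0 0.6 0 0 0;-4 0 0 0.8 0 0 0;-4 0 0 0.8 0 0 0;-4 0 0 0.8 0 0 0"

```text
clock: 33.05
tool_pos: [0.6136, -0.2958, 0.187]
eef_rot: [-0.001, 1.567, -0.002]
wrist_force: [-2.7, 0.0, 9.6]
width: 0.0134
```

```bash
python3 go.py 0.6121 -0.2957 0.187 0
```

```text
t 33.05 p [ 0.6136 -0.2958  0.187 ] x [ 0.004 -0.002 -1.   ] y [ 0.001  1.    -0.002] F [-2.7  0.   9.6] M [ 0.22  0.53 -0.13] w 0.0134 q [-0.45  0.55  0.21  1.23 -0.   -0.45]
ROW -0.0 0.2 0.1 -0.00 0.01 -0.15
```

Request:
play_rows:
  series: "5 0 0 0 0 0 0;13 0 0 0.05 0 0 0;21 0 0 0.1 0 0 0;29 0 0 0.15 0 0 0;36 0 0 0.2 0 0 0"

```text
clock: 33.55
tool_pos: [0.6144, -0.2963, 0.1853]
eef_rot: [0.493, 1.507, -0.496]
wrist_force: [-0.4, -0.5, 10.3]
width: 0.0136
```

```bash
python3 go.py 0.6121 -0.2957 0.187 -60
```

```text
t 33.55 p [ 0.6144 -0.2963  0.1853] x [ 0.006 -0.004 -1.   ] y [0.591 0.807 0.   ] F [-0.4 -0.5 10.3] M [-0.07  0.28  0.66] w 0.0136 q [-0.45  0.55  0.2   1.22 -0.    0.18]
ROW 23.8 0.4 -0.1 -0.17 -0.09 -0.22
```

Request:
play_rows:
  series: "8 0 0 0.05 0 0 0;16 0 0 0.1 0 0 0;22 0 0 0.1 0 0 0;28 0 0 0.15 0 0 0;34 0 0 0.15 0 0 0"

```text
clock: 34.05
tool_pos: [0.6131, -0.2958, 0.1833]
eef_rot: [0.949, 1.35, -0.95]
wrist_force: [-5.0, 1.2, 10.7]
width: 0.014
```

```bash
python3 go.py 0.6121 -0.2957 0.187 -80
```

```text
t 34.05 p [ 0.6131 -0.2958  0.1833] x [ 0.003 -0.003 -1.   ] y [0.94  0.34  0.002] F [-5.   1.2 10.7] M [0.35 0.94 1.32] w 0.014 q [-0.45  0.55  0.2   1.22 -0.    0.77]
ROW 9.9 0.2 -0.1 -0.37 -0.08 -0.05
```

Request:
play_rows:
  series: "4 0 0 0 0 0 0;8 0 0 0 0 0 0;10 0 0 0 0 0 0;10 0 0 0 0 0 0"

```text
clock: 34.45
tool_pos: [0.6129, -0.2952, 0.1835]
eef_rot: [1.073, 1.287, -1.074]
wrist_force: [-4.5, -0.0, 11.8]
width: 0.0138
```

```bash
python3 go.py 0.6121 -0.2957 0.183 -80
```

```text
t 34.45 p [ 0.6129 -0.2952  0.1835] x [ 0.002 -0.003 -1.   ] y [0.983 0.181 0.002] F [-4.5 -0.  11.8] M [0.15 1.07 2.99] w 0.0138 q [-0.45  0.55  0.2   1.22 -0.    0.94]
ROW 0.5 0.2 -0.1 0.05 -0.08 0.03
```

Request:
play_rows:
  series: "0 0 0 0 0 0 0.5;0 0 0 0 0 0 0.5;0 0 0 0 0 0 0.5;0 0 0 -2 0 0 0.5;0 0 0 -6 0 0 0.5"

```text
clock: 34.95
tool_pos: [0.6105, -0.2941, 0.2365]
eef_rot: [1.08, 1.296, -1.083]
wrist_force: [1.2, -0.8, -0.1]
width: 0.0426
```

Request:
play_rows:
  series: "0 0 0 -5 0 0 0.5;0 0 0 -7 0 0 0.5;0 0 0 -7 0 0 0.5;0 0 0 -7 0 0 0.5"

```text
clock: 35.35
tool_pos: [0.6129, -0.2953, 0.3099]
eef_rot: [1.08, 1.286, -1.08]
wrist_force: [0.9, 0.5, -0.3]
width: 0.0425
```

```bash
cat > chk.py <<'E'
from lidpose import *
def go(cam):
    f,C=grab(cam); cv2.imwrite('pics/chk_%s.png'%cam,f['img'])
    W=cloud(f,C).reshape(-1,3); X,Y,Z=W.T; q=(abs(X-.612)<.08)&(abs(Y+.296)<.08)
    m=q&(Z>.15)&(Z<.172); n,c,P=plane(W[m]); print(cam,'top n',n.round(4),'z',c.round(4)[2],len(P),cv2.minEnclosingCircle(W[m,:2].astype(np.float32)*1000))
    m=q&(Z>.185)&(Z<.212); print('bar z',np.median(Z[m]),cv2.minAreaRect(W[m,:2].astype(np.float32)*1000),m.sum())
if __name__=='__main__':
    st(); go('wrist'); go('top')
E
python3 chk.py
```

```text
t 35.35 p [ 0.6129 -0.2953  0.3099] x [ 0.  0. -1.] y [0.985 0.173 0.   ] F [ 0.9  0.5 -0.3] M [ 0.04  0.04 -0.05] w 0.0425 q [-0.45  0.54  0.51  1.54  0.    0.95]
wrist top n [-3.e-04  2.e-03  1.e+00] z 0.1599 12261 ((612.5867309570312, -296.4498596191406), 62.42845916748047)
bar z 0.19481727200157245 ((612.3310546875, -295.86053466796875), (16.071500778198242, 69.06238555908203), 21.98541831970215) 1693
top top n [-0.001   0.0036  1.    ] z 0.1596 1382 ((612.027099609375, -295.572021484375), 62.912818908691406)
bar z 0.19407714310141078 ((611.40234375, -295.76513671875), (16.029273986816406, 68.91752624511719), 21.7254581451416) 177
```

View pics/chk_wrist.png

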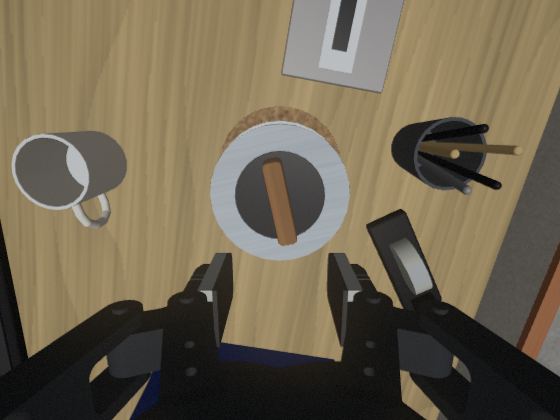

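```bash
python3 go.py 0.655 -0.0535 0.25 0
```

```text
t 35.45 p [ 0.6121 -0.2949  0.3082] x [-0.003  0.002 -1.   ] y [ 0.985  0.174 -0.003] F [-0.2  0.  -0.7] M [-0.02  0.02 -0.05] w 0.0423 q [-0.45  0.54  0.51  1.54  0.    0.95]
ROW -80.0 -0.2 0.0 5.85 8.43 -23.01
```

Request:
play_rows:
  series: "-8 0 0 0 1.6 -4.6 1;-16 0 0 0 3.2 -9.2 1;-24 0 0 0 4.9 -13.5 1;-32 0 0 0 6.7 -18.2 1;-40 0 0 0 8.4 -23 1"

```text
clock: 35.95
tool_pos: [0.6545, -0.0535, 0.3082]
eef_rot: [0.542, 1.505, -0.543]
wrist_force: [1.8, -0.2, 0.2]
width: 0.0854
```

Request:
play_rows:
  series: "-8 0 0 1 0 0 1;-16 0 0 3 0 0 1;-24 0 0 5 0 0 1;-32 0 0 6 0 0 1;-40 0 0 6 0 0 1"

```text
clock: 36.45
tool_pos: [0.6528, -0.0549, 0.2458]
eef_rot: [-0.004, 1.579, 0.005]
wrist_force: [-0.2, 0.2, 0.0]
width: 0.0857
```

Request:
play_rows:
  series: "0 0 0 0 0 0 1;0 0 0 0 0 0 1;0 0 0 0 0 0 1"

```text
clock: 36.75
tool_pos: [0.6551, -0.0553, 0.25]
eef_rot: [0.002, 1.571, -0.001]
wrist_force: [0.1, 0.1, -0.0]
width: 0.0852
```

```bash
python3 lidpose.py;  python3 - <<'E'
from fit import *
f,C=grab('wrist'); W=cloud(f,C).reshape(-1,3); X,Y,Z=W.T
m=(Z>.035)&(Z<.075)&(abs(X-.655)<.05)&(abs(Y+.0535)<.05)
print('grip',m.sum(),cv2.minAreaRect(W[m,:2].astype(np.float32)*1000),np.percentile(Z[m],95))
E
python3 go.py 0.655 -0.0535 0.048 0
```

```text
t 36.75 p [ 0.6551 -0.0553  0.25  ] x [-0.001  0.    -1.   ] y [0.002 1.    0.   ] F [ 0.1  0.1 -0. ] M [-0.03 -0.01 -0.  ] w 0.0852 q [-0.08  0.49  0.27  1.35  0.   -0.08]
0.64 25089
n [-7.e-04  8.e-04  1.e+00] z [ 0.6516 -0.0532  0.0225] 21128
((655.482177734375, -53.66187286376953), (253.65850830078125, 122.93812561035156), 89.88514709472656)
grip 2880 ((655.2420654296875, -53.5623779296875), (61.448246002197266, 49.40793228149414), 89.8661117553711) 0.06109465039246963
t 36.9 p [ 0.6554 -0.0554  0.2505] x [ 0. -0. -1.] y [ 0.001  1.    -0.   ] F [-0.   0.2  0.4] M [ 0.02 -0.03 -0.01] w 0.0854 q [-0.08  0.49  0.27  1.35 -0.   -0.08]
ROW -0.1 0.0 0.0 20.25 0.19 -0.05
```

Lid at (0.6553, −0.0536), flat. Descend.

Request:
play_rows:
  series: "0 0 0 5 0.19 0 1;0 0 0 10 0.19 0 1;0 0 0 14 0.19 0 1;0 0 0 17 0.19 0 1;0 0 0 18.5 0.19 0 1"

```text
clock: 37.4
tool_pos: [0.6529, -0.0532, 0.0619]
eef_rot: [0.001, 1.576, -0.0]
wrist_force: [-0.3, 0.4, 0.0]
width: 0.0854
```

Request:
play_rows:
  series: "0 0 0 1 0 0 1;0 0 0 1.6 0 0 1;0 0 0 1.6 0 0 1;0 0 0 1.6 0 0 1"

```text
clock: 37.8
tool_pos: [0.6562, -0.0535, 0.0504]
eef_rot: [-0.0, 1.569, -0.0]
wrist_force: [0.8, -0.4, -0.1]
width: 0.0852
```

```bash
python3 go.py 0.6553 -0.0536 0.047 0
```

```text
t 37.8 p [ 0.6562 -0.0535  0.0504] x [ 0.002 -0.    -1.   ] y [ 0.  1. -0.] F [ 0.8 -0.4 -0.1] M [ 0.    0.03 -0.05] w 0.0852 q [-0.08  0.6  -0.08  0.89  0.   -0.08]
ROW -0.0 0.1 0.0 0.34 -0.01 -0.09
```

Request:
play_rows:
  series: "0 0 0 0.2 0 -0.05 1;0 0 0 0.2 0 -0.05 0;0 0 0 0.2 0 -0.05 0;0 0 0 0.2 0 -0.05 0;0 0 0 0.2 0 -0.05 0"
  force: 60

```text
clock: 38.3
tool_pos: [0.6556, -0.0526, 0.0498]
eef_rot: [0.001, 1.568, 0.002]
wrist_force: [-2.4, 2.8, 11.0]
width: 0.0413
```

Request:
play_rows:
  series: "0 0 0 0 0 0 0;0 0 0 -1 0 0 0;0 0 0 -4 0 0 0;0 0 0 -8 0 0 0;0 0 0 -12 0 0 0"

```text
clock: 38.8
tool_pos: [0.6535, -0.0535, 0.1674]
eef_rot: [-0.0, 1.574, -0.0]
wrist_force: [0.6, 0.0, -3.8]
width: 0.0411
```

```bash
python3 go.py 0.581 0.2126 0.17 0.3
```

```text
t 38.8 p [ 0.6535 -0.0535  0.1674] x [-0.003 -0.    -1.   ] y [ 0.  1. -0.] F [ 0.6  0.  -3.8] M [-0.02 -0.09 -0.02] w 0.0411 q [-0.08  0.52  0.1   1.16 -0.   -0.08]
ROW -0.3 -0.2 0.0 -0.24 26.61 -7.25
```

Request:
play_rows:
  series: "0 0 0 -0.5 4 -1 0;-0.3 0 0 -0.5 9 -2.5 0;-0.3 0 0 -0.5 14 -4 0;-0.3 0 0 -0.5 19 -5.4 0;-0.3 0 0 -0.5 23.5 -6.6 0"

```text
clock: 39.3
tool_pos: [0.5881, 0.18, 0.1719]
eef_rot: [-0.004, 1.572, 0.003]
wrist_force: [1.0, 0.5, -3.9]
width: 0.0409
```

Request:
play_rows:
  series: "0 0 0 0 1.7 -0.4 0;0 0 0 0 2.4 -0.6 0;0 0 0 0 2.4 -0.6 0;0 0 0 0 2.4 -0.6 0;0 0 0 0 2.4 -0.6 0"

```text
clock: 39.8
tool_pos: [0.5839, 0.201, 0.1722]
eef_rot: [-0.003, 1.571, 0.002]
wrist_force: [-0.0, 0.3, -2.9]
width: 0.0408
```

```bash
cat > held.py <<'E'
from lidpose import *
st()
f,C=grab('wrist'); cv2.imwrite('pics/hd.png',f['img']); z0=robot.get_obs()['tool_pos'][2]-.028
W=cloud(f,C).reshape(-1,3); X,Y,Z=W.T
m=(abs(Z-z0)<.006)&(abs(X-.58)<.09)&(abs(Y-.2126)<.15)
n,c,P=plane(W[m]); print('lidtop n',n.round(4),c.round(4),len(P),cv2.minAreaRect(P[:,:2].astype(np.float32)*1000))
E
python3 held.py; python3 go.py 0.581 0.2126 0.13 0.3
```

```text
t 39.8 p [0.5839 0.201  0.1722] x [-0.    -0.001 -1.   ] y [-0.003  1.    -0.001] F [-0.   0.3 -2.9] M [-0.    0.   -0.02] w 0.0408 q [ 0.33  0.44 -0.01  1.12 -0.    0.33]
lidtop n [-0.0041  0.0046  1.    ] [0.5649 0.1993 0.1448] 71006 ((583.7131958007812, 199.65789794921875), (123.2909927368164, 253.9654541015625), 0.1585787534713745)
t 39.85 p [0.5838 0.2011 0.1722] x [-0.    -0.001 -1.   ] y [-0.003  1.    -0.001] F [ 0.3  0.  -3.4] M [ 0.01 -0.   -0.03] w 0.0411 q [ 0.33  0.44 -0.01  1.12 -0.    0.33]
ROW -0.1 -0.0 0.0 4.22 1.15 -0.28
```

View pics/hd.png

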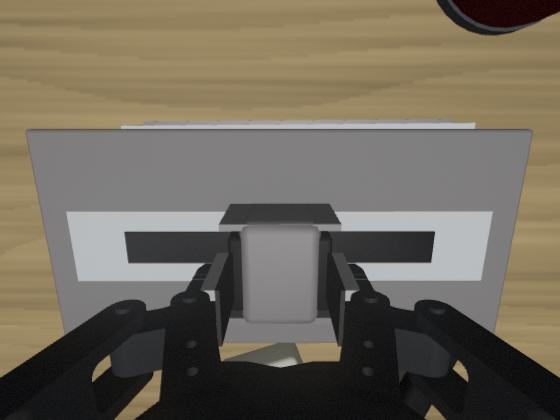

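Request:
play_rows:
  series: "0 0 0 0 0.8 -0.15 0;0 0 0 1.5 1.29 -0.28 0;0 0 0 3 1.29 -0.28 0;0 0 0 4.2 1.29 -0.28 0;0 0 0 4.4 1.29 -0.28 0"

```text
clock: 40.35
tool_pos: [0.5792, 0.2151, 0.1264]
eef_rot: [-0.005, 1.574, 0.003]
wrist_force: [-0.0, -0.9, -3.7]
width: 0.0414
```

Request:
play_rows:
  series: "0 0 0 0 0 0 0;0 0 0 0 0 0 0;0 0 0 0 0 0 0"

```text
clock: 40.65
tool_pos: [0.5812, 0.2158, 0.1292]
eef_rot: [-0.004, 1.569, 0.005]
wrist_force: [-0.2, -0.2, -3.1]
width: 0.0408
```

```bash
python3 held.py
```

```text
t 40.65 p [0.5812 0.2158 0.1292] x [ 0.002  0.001 -1.   ] y [-0.005  1.     0.001] F [-0.2 -0.2 -3.1] M [ 0.01 -0.01  0.02] w 0.0408 q [ 0.36  0.47 -0.08  1.02 -0.    0.35]
lidtop n [-0.0058  0.0034  1.    ] [0.5622 0.2141 0.1017] 70911 ((581.0144653320312, 214.4355010986328), (123.23017120361328, 254.12142944335938), 0.28116756677627563)
```

Request:
play_rows:
  series: "0 0 0 0 -0.18 0 0;0 0 0 0 -0.18 0 0;0 0 0 0.4 -0.18 0 0;0 0 0 0.8 -0.18 0 0;0 0 0 1.2 -0.18 0 0"

```text
clock: 41.2
tool_pos: [0.5803, 0.2138, 0.1158]
eef_rot: [-0.004, 1.571, 0.004]
wrist_force: [0.3, 0.2, -3.1]
width: 0.0408
```

```bash
python3 held.py
```

```text
t 41.2 p [0.5803 0.2138 0.1158] x [-0. -0. -1.] y [-0.005  1.    -0.   ] F [ 0.3  0.2 -3.1] M [-0.02  0.02 -0.01] w 0.0408 q [ 0.35  0.48 -0.1   0.99  0.    0.35]
lidtop n [-0.0036  0.0041  1.    ] [0.5613 0.2121 0.0883] 70973 ((580.0924072265625, 212.5106201171875), (123.24929809570312, 254.11460876464844), 0.3017946779727936)
```

Request:
play_rows:
  series: "0 0 0 0.5 0 0 0;0 0 0 0.9 0 0 0;0 0 0 1.2 0 0 0;0 0 0 1.4 0 0 0;0 0 0 1.4 0 0 0"

```text
clock: 41.75
tool_pos: [0.5803, 0.2138, 0.1039]
eef_rot: [-0.004, 1.57, 0.004]
wrist_force: [-3.8, -0.5, 6.3]
width: 0.0408
```

```bash
python3 held.py
```

```text
t 41.75 p [0.5803 0.2138 0.1039] x [ 0.001  0.    -1.   ] y [-0.005  1.     0.   ] F [-3.8 -0.5  6.3] M [-0.22  0.74  0.04] w 0.0408 q [ 0.35  0.49 -0.12  0.96  0.    0.35]
lidtop n [-6.5e-03  6.0e-04  1.0e+00] [0.5613 0.2125 0.0765] 70939 ((580.0344848632812, 212.5313720703125), (123.01426696777344, 254.0678253173828), 0.30911898612976074)
```

Seated (lid top 0.0765, pressed 6 N). Release.

Request:
play_rows:
  series: "0 0 0 0 0 0 0.4;0 0 0 0 0 0 1;0 0 0 0 0 0 1;0 0 0 0 0 0 1;0 0 0 0 0 0 1"

```text
clock: 42.3
tool_pos: [0.5809, 0.2139, 0.1025]
eef_rot: [-0.004, 1.57, 0.004]
wrist_force: [0.3, -0.1, -0.1]
width: 0.0855
```

Request:
play_rows:
  series: "0 0 0 -3 0 0 1;0 0 0 -7 0 0 1;0 0 0 -12 0 0 1;0 0 0 -16 0 0 1;0 0 0 -18 0 0 1"

```text
clock: 42.8
tool_pos: [0.5821, 0.2144, 0.2871]
eef_rot: [-0.002, 1.564, 0.006]
wrist_force: [0.6, 0.6, 0.2]
width: 0.0854
```

Request:
play_rows:
  series: "0 0 0 0 0 0 1;0 0 0 0 0 0 1;0 0 0 0 0 0 1"

```text
clock: 43.1
tool_pos: [0.5797, 0.2135, 0.2804]
eef_rot: [-0.005, 1.574, 0.003]
wrist_force: [0.4, 0.0, -1.0]
width: 0.0857
```

Run:
```python
from lidpose import *
import chk
st()
f,C=grab('wrist'); cv2.imwrite('pics/f.png',f['img']); W=cloud(f,C).reshape(-1,3); W=W[~np.isnan(W).any(1)]
X,Y,Z=W.T
m=(Z>.070)&(Z<.082)&(abs(X-.58)<.12)&(abs(Y-.2)<.2)
n,c,P=plane(W[m]); print('lid top',n.round(4),c.round(4),cv2.minAreaRect(P[:,:2].astype(np.float32)*1000))
m=(Z>.085)&(Z<.125)&(abs(X-.58)<.06)&(abs(Y-.2)<.06)
print('grip',cv2.minAreaRect(W[m,:2].astype(np.float32)*1000),np.percentile(Z[m],95))
chk.go('top'); f,C=grab('scene'); cv2.imwrite('pics/f2.png',f['img'])
```

```text
t 43.1 p [0.5797 0.2135 0.2804] x [-0.003 -0.001 -1.   ] y [-0.005  1.    -0.001] F [ 0.4  0.  -1. ] M [-0.05  0.03  0.02] w 0.0857 q [ 0.35  0.42  0.23  1.38 -0.    0.35]
lid top [-1.1e-03  7.0e-04  1.0e+00] [0.5766 0.2125 0.0765] ((580.8933715820312, 212.42828369140625), (122.47521209716797, 253.6807861328125), 0.3129732012748718)
grip ((580.4883422851562, 212.536376953125), (49.4598388671875, 61.71662139892578), 0.4078344404697418) 0.11510102055618567
top top n [-0.001  -0.0048  1.    ] z 0.1595 1432 ((611.9572143554688, -296.48419189453125), 62.61403274536133)
bar z 0.19422719627054164 ((611.248291015625, -295.4217224121094), (15.985811233520508, 68.34425354003906), 21.903398513793945) 174
```

View pics/f.png

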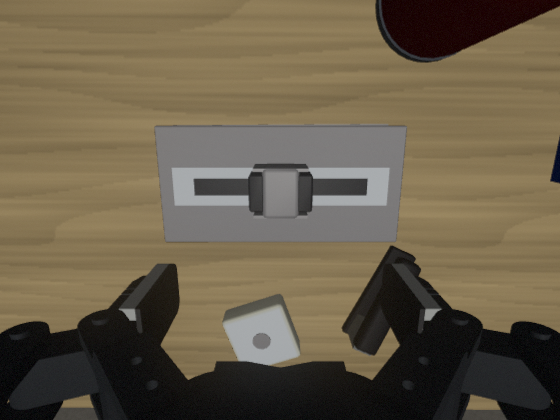

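View pics/f2.png

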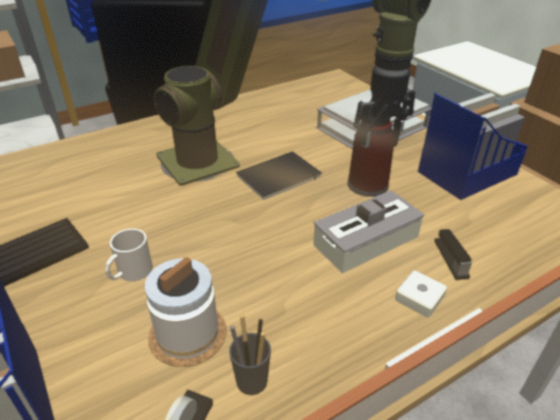

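```bash
python3 -c "
from h import *
robot.finish_job(); st()"
```

```text
the job is handed in; nothing more can be done
the job is handed in; nothing more can be done
```

The job is done and handed in at about 43 s. I moved the three tea bricks into the canister, screwed its lid home and put the store box's lid back on.

What the last checks showed:
- **Screw lid:** level, with its flat top at about 0.1595–0.160 m and its bar top at about 0.1945 m. At home these should be 0.159 m and 0.195 m. It sits within about 1 mm of the canister's axis. It dropped into the thread when turned back, then went about 70° clockwise to the stop.
- **Store lid:** level, with its top at 0.0765 m, the same as at the start. It is within about 1 mm of its starting place. The grip measures 61.7 mm across against 61.6 mm at the start, so both buttons are out.
- **Jug and mug:** they look to be standing where they were, judged by eye from the scene picture.

What went wrong or was not fully checked:
- While setting the store lid aside, I lowered one edge onto the box wall. The wrist force read about 72 N (limit 120 N), and the lid tilted 8.6° in the grip. I laid it down flat and refitted it without trouble.
- The screw lid had moved about 26 mm before I got to it, so I measured its position again.
- Only two bricks could be seen in the last look into the canister. The third I take to be under them: all three were gripped until released inside the mouth, but I did not look into the box again after the last one.

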